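Hang the slotted phone carrier on the stand's headed pin

TASK

Lift the phone carrier with the open-sided slot out of its dock and hang it on the headed pin of the stand, phone towards the robot: slide the slot sideways over the pin, between head and disc, until the pin is under the notch, lower the carrier gently until the pin is fully home in the notch, and let go so that it hangs upright by itself. The pin's height was set by hand and is not exactly known, so feel for it and never force or drop the carrier on the stand; leave the other carrier and everything else where they are.

Things in the scene. Friction and masses are not known exactly. Their poses are not given: they have to be found in the camera images.
- carrier_tab (a point): Centre of the grip tab on top of the slotted aluminium phone carrier (0.2-0.4 kg), standing upright in a dock. Tab 12 mm thick (x), 44 mm wide (y), 44 mm high. Axes: z up, y along the plate, x normal to it; a phone is fixed on the -x face (towards the robot in the dock). Below the tab: plate 8 mm thick, centred on x = 0, 68 mm wide, down to 200 mm below this point.
- carrier_seat (a point): Where the pin's axis lies when fully home in the carrier's notch: 33.7 mm below the tab's centre, mid thickness, same axes. The notch (16 mm wide, V roof) is the raised inner end of the slot; its seat is 10.3 mm higher than when the pin is under the flat lip.
- carrier: The slotted carrier, origin at the centre of its lower edge, 200 mm below the tab's centre; same axes. Its lowest 14 mm stand in the dock's groove. The phone, 60 mm wide, stands out to x = -10 mm from 18 to 142 mm above this point.
- stand: Fixed steel stand; origin on the table, plumb below the pin's root. The pin points along -x (to the robot) at y = 0: 8 mm diameter, 18 mm long from a disc (face at x = 0, 24 mm diameter) to its head (18 mm diameter, 5 mm thick). Its height, set by hand, is 190 to 210 mm above the table, not reported. The carrier goes on in +y, its lip towards +y, mid plane at about x = -9 mm.
- carrier_lip (a point): Outer end of the carrier's upper lip, on its flat underside (top edge of the slot): 58 mm to +y of the tab's centre and 40 mm below it. The underside is flat from here in to y = 8 mm. The slot is 14 mm high, open at +y, closed at y = -8 mm; its lower edge ends at y = 34 mm, so the lip overhangs by 24 mm and can be laid on the pin from above, then slid along it.
- stand_rod (a point): Top of the stand's upright rod (12 mm diameter), 85 mm behind the pin's root (+x) and 232 mm above the table. A 14 mm thick arm joins it to the disc. The base plate, 14 mm high, reaches from 20 to 150 mm behind the pin's root and 55 mm to either side.
- closed_tab (a point): Centre of the grip tab of the other carrier, to be left alone. Same plate, phone and tab, but it has no upper lip: in place of the slot it has a small closed window. Which of the two docks it stands in varies.
- dock_a: Fixed grey plastic dock of the slotted carrier, 60 (x) by 80 (y) mm, 24 mm high; a groove 10 mm wide and 14 mm deep along its y holds the lower edge of the carrier. Origin under its centre. A carrier is drawn straight up out of it.
- dock_b: Fixed dock of the other carrier, the same.
- closed_carrier: The other carrier, origin at the centre of its lower edge; leave alone.
- screw_bowl: Small wooden bowl, 90 mm wide, 36 mm high, loose; leave alone.
- driver: Screwdriver lying on the table, loose; leave alone.
- phone_a: Phone lying flat, 125 x 60 x 8 mm, loose; leave alone.
- phone_b: Phone lying flat, 125 x 60 x 8 mm, loose; leave alone.
- jar: Small amber jar, 44 mm wide, 50 mm high, loose; leave alone.
- suction_block: Black rubber block, 60 x 35 x 22 mm, loose; leave alone.
Not all that is in view belongs to the job. Leave any purple look-alike of the carrier alone.

How it is judged:
By the outcome, as a careful person would: the job done as asked, in the order asked, and still so for the second after the job is handed in, with the robot touching nothing.
It also fails if it takes over 56 s, if anything falls off the work surface, if the arm or the gripper's body presses on something with over 40 N, if the wrist force passes 120 N, or if a joint passes its speed limit or range.

ROBOT

A 6-joint arm with a two-finger parallel gripper is mounted at the origin on the work surface. World frame = base frame: x ahead of the robot, y to its left, z up, the work surface at z = 0. Lengths are in mm, angles in rad, forces in N, time in s.
With the tool pointing down it reaches from about 350 to 975 mm from the base axis. Payload 7.1 kg.
Tool frame: the origin (TCP) lies at the very end of the fingers, on their centre line; the grasp point (between the pads) lies 19 mm behind it; z points along the fingers, y is the direction in which the jaws open and shut (so a half turn about z gives the same grasp; the last joint's range is limited). The gripper opens to 88 mm and grips with 3 to 60 N. Pads are 20 mm wide; open, the fingers measure 115 mm over their backs; the gripper's body (75 mm by 178 mm) begins 61 mm behind the grasp point.
Start: joints at [-1.248, 0.423, 1.63, -0, 1.089, -0.019], TCP at [209.507, -588.822, 184.475] pointing down, gripper open.
Joint ranges: [-3, 3], [-0.9, 2.11], [0.09, 2.58], [-1.31, 4.45], [0.11, 2.69], [-2.54, 2.54]. Speed limits (rad/s): [2.39, 2.39, 3.01, 3.14, 3.14, 3.14].

INTERFACE

Orientations are given as a rotation vector (axis times angle).
In Python, from workcell import readout, imaging, close_job gives the robot as it stands.
- The arm moves only by the tool carry_out, never from a script. Its argument "rows" is a list of rows, each a list of 3 entries, a list of its own where there are three numbers: the shift along the tool's x, y, z in m, then the turn, a rotation vector about the tool's x, y, z in rad, then the closure, from 0 (fully open) to 1 (shut). In form: [[[dx, dy, dz], [wx, wy, wz], hand], ...]. A call has 1 to 12 rows; each row shifts and turns the commanded pose from where the row before left it, along the tool's axes as they then stand; what a row does not reach is not made up. A row lasts 1/12 s, in which the tool goes at most 41.7 mm and 7.16 degrees, less where a joint would pass 70% of its speed; a pose out of reach is approached as far as the arm can. A call with a gripper value outside its range is refused whole. The fingers move at their own pace and stop on an object; the grip force is fixed at half the most. Time passes only in rows, so rows that do not move let the fingers close. It gives the time, the measured TCP pose, the force and the opening at its end, in the units of the state.
- readout.get_obs(): the state, without advancing time (a new reading comes with each control period).
- imaging.get_image(name): name is "side" or "top"; returns the picture (384x512x3 uint8, red, green, blue); there is no depth.
- imaging.camera_params(name): a dict with "fx", "fy", "cx", "cy" (pixels), "rvec" (rotation vector, rad) and "tvec" (3), from world to camera coordinates, as OpenCV has them. Camera axes: x right, y down, z forward; pixel columns grow to the right and rows downward; lengths in mm; the calibration is good to about 2 mm. A picture is of the moment at which its call begins. camera_params takes no time and is no camera call.
- close_job(): hands the job in, once; it reports no verdict.
The state is a dict: "t": time; "qpos": joint angles; "qvel": joint speeds; "joint_torque": joint torques, N m; "ee_pos": TCP position; "orientation": TCP orientation; "ft_force": force on the tool from outside, world axes, zero at the start; "moment": the same for the moment, N m; "width": finger opening in mm.
Only numpy, scipy, OpenCV 4.12 (cv2) and the standard library are available. Lean on these libraries where they do the work, as an engineer would, in place of code of your own. Each camera call takes 0.05 s, during which the arm holds its last target.

## Working session

There is one attempt and no reset: what is moved stays moved. The work goes in short steps, Python scripts to look and compute and a tool call to move; the robot and the scene stay as the last step left them, time stands still between calls to the robot, and variables do not carry over. Pictures are saved under pics/ and viewed, and the job is handed in when it is done.

Besides the shell and the picture viewer there is one more tool, called after "Emit:" as name(argument=value, ...), one argument or row to a line, values as JSON. carry_out: Moves the arm, as the interface text tells. Its arguments: {"type":"object","properties":{"rows":{"type":"array","items":{"type":"array"}}},"required":["rows"]}

```bash
ls; mkdir -p pics; python3 - <<'E'
from workcell import readout, imaging
import cv2
print(readout.get_obs())
for n in("side","top"):
    print(n,imaging.camera_params(n))
    cv2.imwrite(f"pics/{n}0.png",imaging.get_image(n)[:,:,::-1])
E
```

```text
pics
{'t': 0.0, 'qpos': array([-1.24797566e+00,  4.23841154e-01,  1.63068097e+00, -3.71988679e-06,
        1.08856577e+00, -1.90338966e-02]), 'qvel': array([-0.00104353,  0.00066548, -0.00067059, -0.00071061,  0.00014358,
        0.00136875]), 'joint_torque': array([-1.54664940e-03, -5.44627082e+01, -2.73670185e+01,  6.43603038e-02,
        2.29661143e-02, -1.37086245e-04]), 'ee_pos': array([ 209.33440486, -588.26318657,  183.70507825]), 'orientation': array([-3.09435520e+00, -5.34124285e-01,  3.60330494e-04]), 'ft_force': array([-0.19762047, -0.4647307 , -0.63275659]), 'moment': array([0.04495583, 0.02306773, 0.00341671]), 'width': 87.65467235847292}
side {'fx': 379.9500020241383, 'fy': 379.9500020241383, 'cx': 260.44496186403467, 'cy': 191.54713329816627, 'rvec': array([ 0.63456774, -2.59588161,  1.25022804]), 'tvec': array([488.99059265, 263.73489902, 912.44027208])}
top {'fx': 390.2111448255894, 'fy': 390.2111448255894, 'cx': 258.6274547899127, 'cy': 188.16696594974178, 'rvec': array([ 2.12916353, -2.13617053,  0.1987496 ]), 'tvec': array([  21.03198267,  550.31805348, 1057.20887117])}
```

View pics/side0.png

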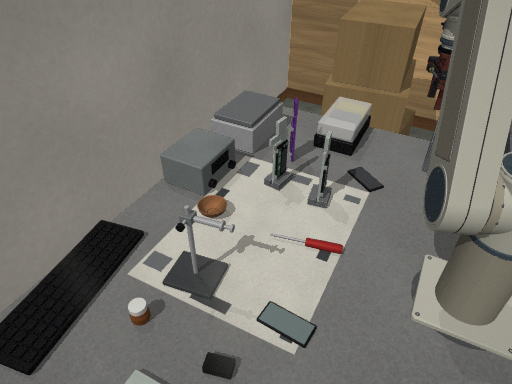

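View pics/top0.png

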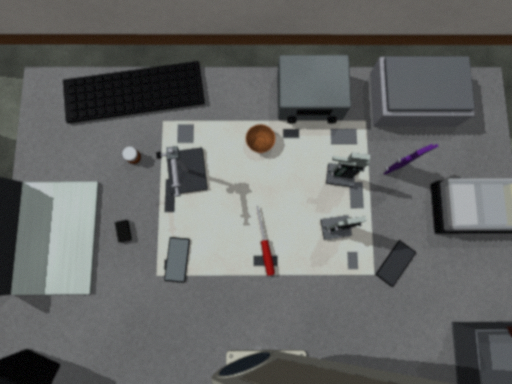

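```bash
python3 - <<'E'
import cv2,numpy as np
s=cv2.imread("pics/side0.png");t=cv2.imread("pics/top0.png")
def z(im,x0,y0,x1,y1,k,n):
    cv2.imwrite(n,cv2.resize(im[y0:y1,x0:x1],None,fx=k,fy=k,interpolation=cv2.INTER_CUBIC))
z(s,255,90,355,215,4.8,"pics/s_car.png")
z(s,155,190,255,300,5,"pics/s_st.png")
z(t,310,135,410,245,5,"pics/t_car.png")
z(t,145,135,225,215,6,"pics/t_st.png")
E
```

```text
(no output)
```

View pics/s_car.png

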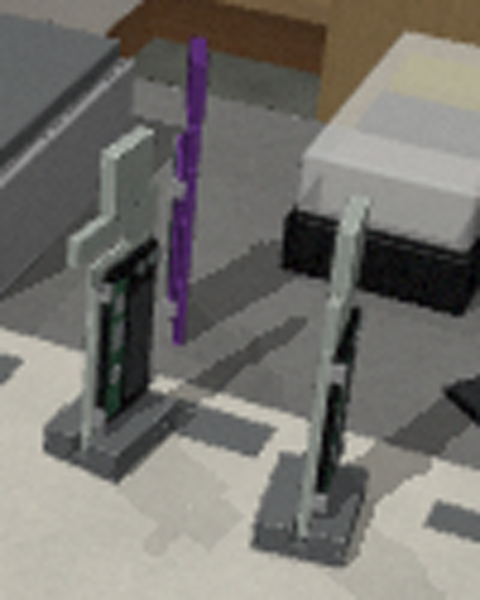

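View pics/s_st.png

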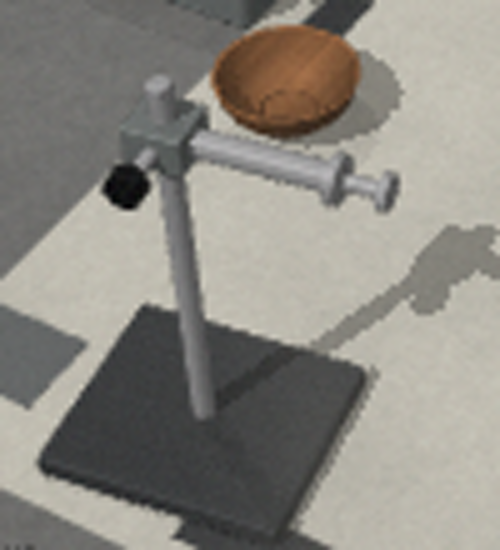

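View pics/t_car.png

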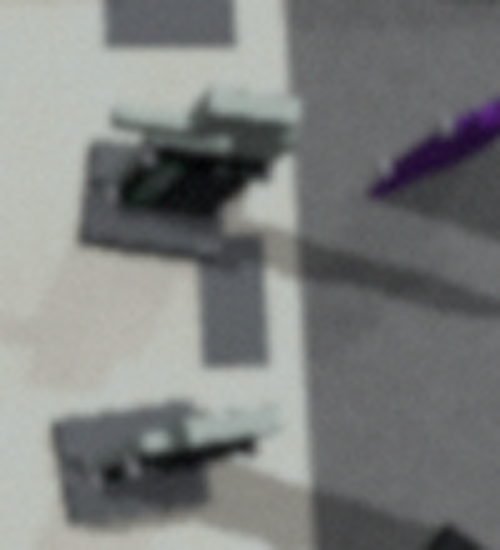

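View pics/t_st.png

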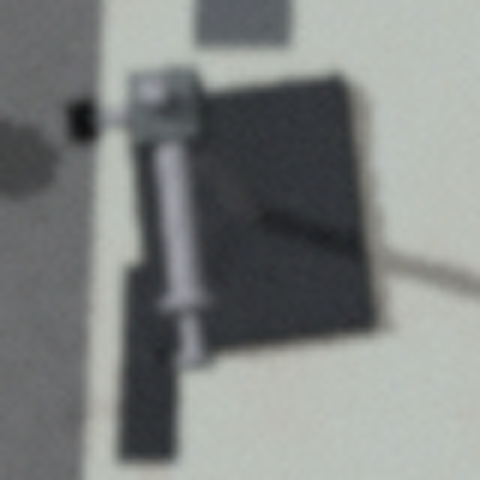

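```bash
cat > h.py <<'E'
import cv2,numpy as np
from workcell import readout, imaging
P={n:imaging.camera_params(n) for n in("side","top")}
def KRt(n):
    p=P[n];K=np.array([[p['fx'],0,p['cx']],[0,p['fy'],p['cy']],[0,0,1]]);return K,cv2.Rodrigues(p['rvec'])[0],p['tvec']
def proj(n,X):
    K,R,t=KRt(n);c=(np.atleast_2d(X)@R.T+t)@K.T;return c[:,:2]/c[:,2:]
def tri(a,b):
    M=[]
    for n in("side","top"):
        K,R,t=KRt(n);M.append(K@np.c_[R,t])
    X=cv2.triangulatePoints(M[0],M[1],np.array(a,float).reshape(2,1),np.array(b,float).reshape(2,1));return (X[:3]/X[3]).ravel()
def rz(a):return np.array([[np.cos(a),-np.sin(a),0],[np.sin(a),np.cos(a),0],[0,0,1]])
def box(a,b):
    a=np.array(a);b=np.array(b);c=np.array([[i,j,k] for i in(0,1) for j in(0,1) for k in(0,1)])
    V=a+c*(b-a);E=[(i,j) for i in range(8) for j in range(i+1,8) if (c[i]!=c[j]).sum()==1];return V,E
def show(img,n,boxes,Rm,t,roi,k,out):
    x0,y0,x1,y1=roi;im=cv2.resize(img[y0:y1,x0:x1],None,fx=k,fy=k,interpolation=cv2.INTER_CUBIC)
    for (V,E),col in boxes:
        p=(proj(n,V@Rm.T+t)-[x0,y0]+.5)*k
        for i,j in E: cv2.line(im,tuple(np.round(p[i]).astype(int).tolist()),tuple(np.round(p[j]).astype(int).tolist()),col,1,cv2.LINE_AA)
    cv2.imwrite(out,im)
# carrier, origin = tab centre
CAR=[(box([-6,-22,-22],[6,22,22]),(0,0,255)),(box([-4,-34,-200],[4,34,-54]),(255,0,0)),(box([-10,-30,-182],[-4,30,-58]),(0,200,0)),(box([-4,34,-40],[4,58,-22]),(0,200,255))]
def cyl(x0,x1,r,z=0,n=20):
    a=np.arange(n)*2*np.pi/n;V=np.r_[np.c_[np.full(n,x0),r*np.cos(a),r*np.sin(a)],np.c_[np.full(n,x1),r*np.cos(a),r*np.sin(a)]]
    return V,[(i,(i+1)%n) for i in range(n)]+[(n+i,n+(i+1)%n) for i in range(n)]+[(0,n),(n//2,n+n//2),(n//4,n+n//4),(3*n//4,n+3*n//4)]
E
python3 - <<'E'
from h import *
for n in P:
    K,R,t=KRt(n);print(n,-R.T@t)
print("tabtop",tri((281.9,119.6),(359.6,156.6)))
# lip outer top end: side (74,240)->; top (115,110)
print("lipend",tri((255+74/4.8,90+238/4.8),(310+115/5,135+112/5)))
# head of pin: side (388,190)/5 ; top (198,357)/6
print("head",tri((155+388/5,190+190/5),(145+197/6,135+358/6)))
print("disc",tri((155+337/5,190+178/5),(145+188/6,135+300/6)))
print("rodtop",tri((155+158/5,190+80/5),(145+155/6,135+92/6)))
E
```

```text
side [195.46520759 713.98327162 770.2184023 ]
top [ 355.49277724   29.16156535 1137.43456515]
tabtop [ 594.398604   -221.74316625  230.85665345]
lipend [ 603.76141822 -166.32720206  188.73341549]
head [507.95869309 216.99458865 200.08452523]
disc [531.38297722 221.19974704 200.37642903]
rodtop [611.72705719 231.56157178 230.75980688]
```

```bash
cat > ov.py <<'E'
from h import *
import sys
def ov(cx,cy,cz,yaw,sx,sy,sz,syaw,tag,s,t):
    R=rz(yaw);c=np.array([cx,cy,cz])
    show(s,"side",CAR,R,c,(260,105,320,195),6.6,f"pics/{tag}_sc.png")
    show(t,"top",CAR,R,c,(320,140,380,200),9,f"pics/{tag}_tc.png")
    ST=[(cyl(-18,-13-10,9),(0,0,255)),(cyl(-18,0,4),(0,200,0)),(cyl(0,6,12),(255,0,0)),(box([20,-55,-sz],[150,55,-sz+14]),(255,0,255)),
        (( np.array([[85,0,-sz+14],[85,0,-sz+232]]),[(0,1)]),(0,255,255))]
    Rs=rz(syaw);c=np.array([sx,sy,sz])
    show(s,"side",ST,Rs,c,(155,195,245,300),5.7,f"pics/{tag}_ss.png")
    show(t,"top",ST,Rs,c,(150,138,220,218),7.5,f"pics/{tag}_ts.png")
    a=[cv2.imread(f"pics/{tag}_{q}.png") for q in("sc","tc","ss","ts")]
    h=600
    a=[np.pad(i[:h],((0,h-min(h,i.shape[0])),(0,0),(0,0))) for i in a]
    cv2.imwrite(f"pics/{tag}_c.png",cv2.resize(np.hstack(a[:2]),None,fx=.85,fy=.85)[:,:800])
    cv2.imwrite(f"pics/{tag}_s.png",cv2.resize(np.hstack(a[2:]),None,fx=.75,fy=.75)[:,:800])
E
python3 - <<'E'
from ov import *
s=cv2.imread("pics/side0.png");t=cv2.imread("pics/top0.png")
ov(594.4,-221.7,210,-0.15,531.4,221.2,200,0.14,"a",s,t)
E
```

```text
(no output)
```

View pics/a_c.png

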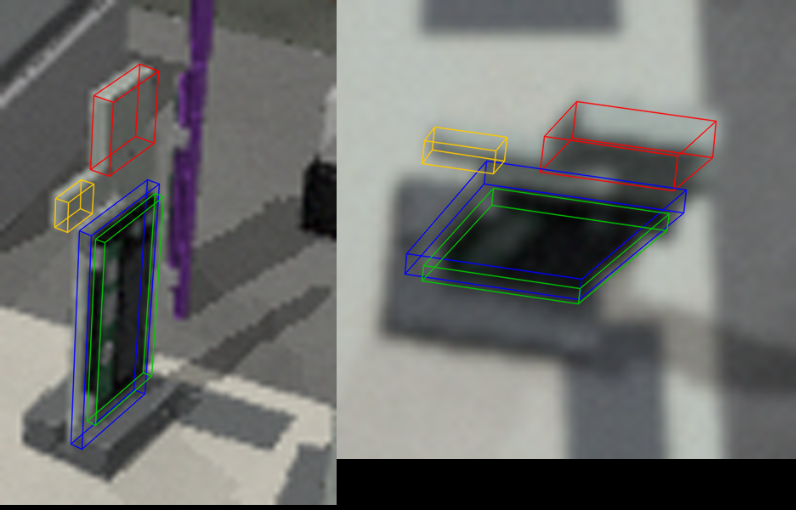

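View pics/a_s.png

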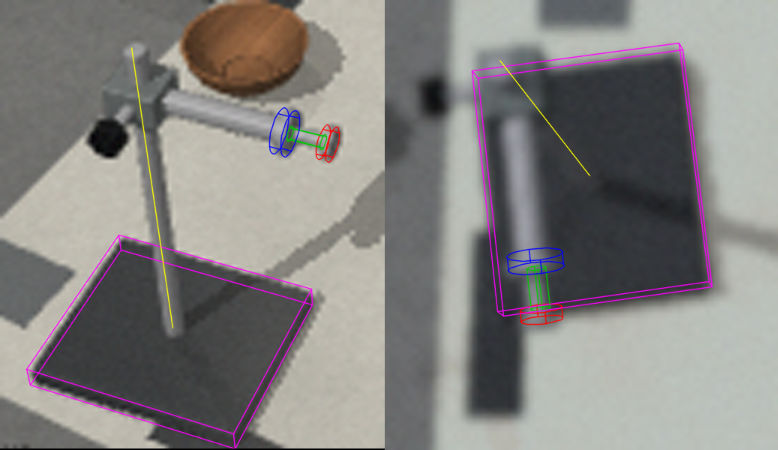

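```bash
cat > zg.py <<'E'
import cv2,numpy as np
def zg(im,x0,y0,x1,y1,k,out,g=5):
    z=cv2.resize(im[y0:y1,x0:x1],None,fx=k,fy=k,interpolation=cv2.INTER_CUBIC)
    for x in range(x0,x1,g):
        p=int((x-x0+.5)*k);z[:,p]=(z[:,p]*.7+np.array([0,0,80])*.6).clip(0,255)
        if (x-x0)%10==0: cv2.putText(z,str(x),(p,10),0,.4,(0,0,255),1)
    for y in range(y0,y1,g):
        p=int((y-y0+.5)*k);z[p]=(z[p]*.7+np.array([0,0,80])*.6).clip(0,255)
        if (y-y0)%10==0: cv2.putText(z,str(y),(0,p),0,.4,(0,0,255),1)
    cv2.imwrite(out,z)
E
python3 - <<'E'
from zg import zg
import cv2
s=cv2.imread("pics/side0.png");t=cv2.imread("pics/top0.png")
zg(t,325,145,375,190,15,"pics/g1.png");zg(s,260,110,300,195,7,"pics/g2.png")
zg(t,155,140,215,205,9,"pics/g3.png");zg(s,165,200,245,260,9.5,"pics/g4.png")
E
```

```text
(no output)
```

View pics/g1.png

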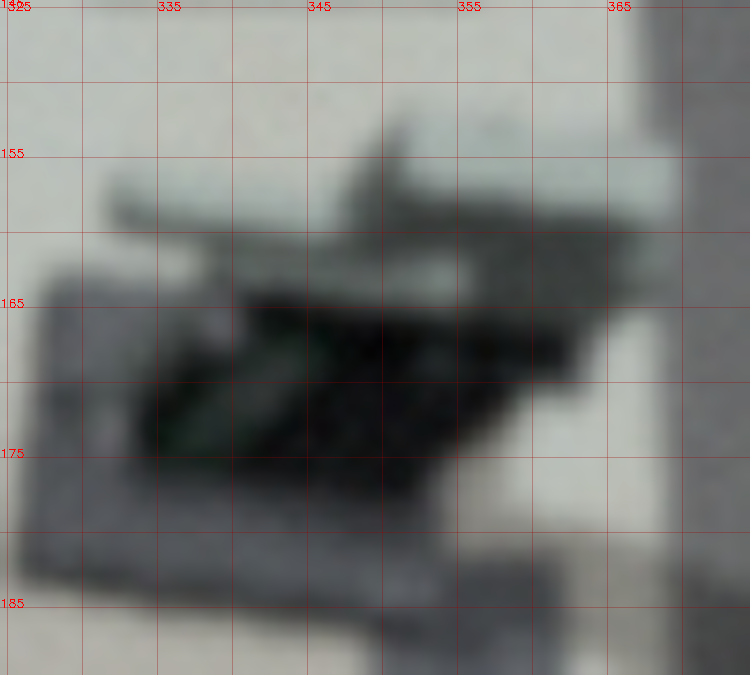

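View pics/g2.png

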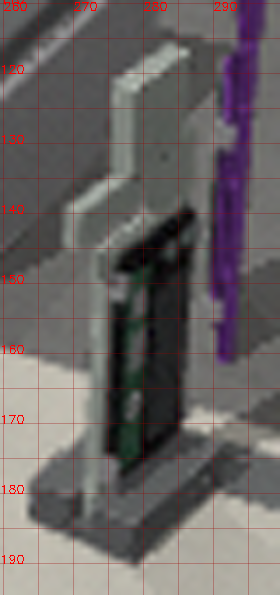

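View pics/g3.png

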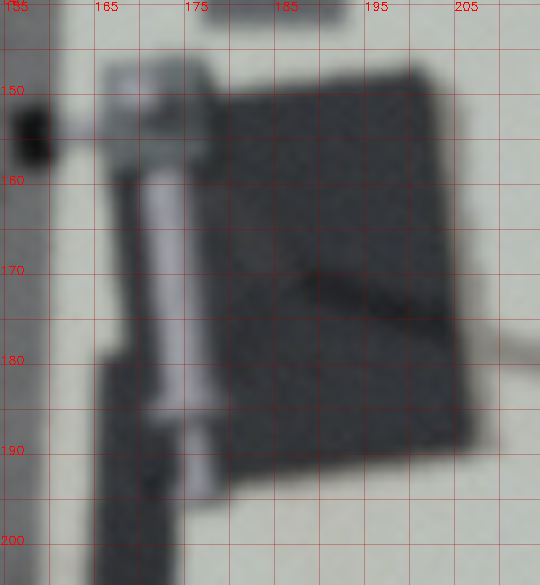

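View pics/g4.png

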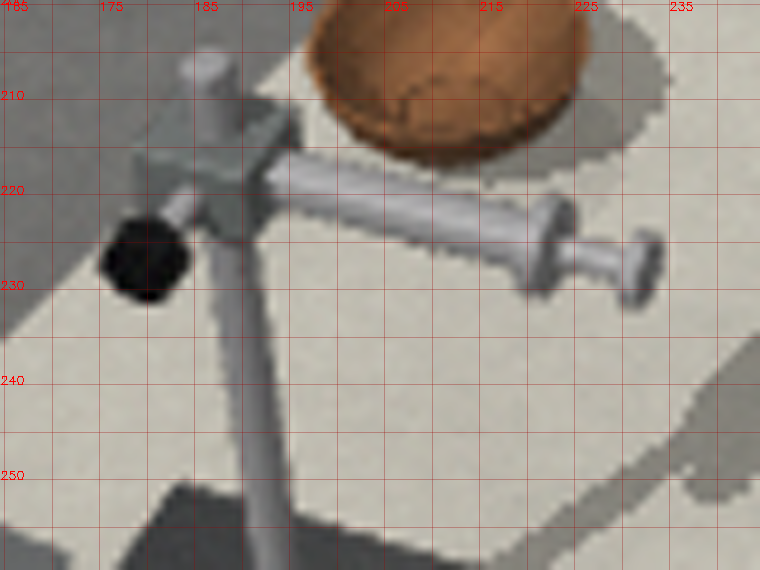

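```bash
cat > fit.py <<'E'
from h import *
from scipy.optimize import least_squares
def fit(C,x0):
    ns=[c[0] for c in C];M=np.array([c[1] for c in C],float);px=np.array([c[2] for c in C],float)
    def f(p,full=False):
        W=M@rz(p[3]).T;W=W+np.array([p[0],p[1],0])
        W[:,2]+=p[2]*np.array([c[3] if len(c)>3 else 1 for c in C])
        r=np.array([proj(n,w)[0] for n,w in zip(ns,W)])-px
        return r.ravel()
    s=least_squares(f,x0,loss='soft_l1');r=f(s.x).reshape(-1,2)
    print(s.x.round(3))
    for c,q in zip(C,r):print(c[0],c[1],q.round(1))
    return s.x
E
python3 - <<'E'
from fit import *
g=-210
C=[("top",(-6,22,22),(351.5,157)),("top",(6,22,22),(352,152.5)),("top",(-6,-22,22),(369.5,159)),
("top",(-30,40,g+24),(326,183)),("top",(30,40,g+24),(328,163)),
("side",(6,22,22),(275.5,120.8)),("side",(-6,22,22),(278,122.5)),("side",(-6,-22,22),(286.6,117)),("side",(6,-22,22),(284,115.3)),
("side",(30,40,g+24),(264,178.5)),("side",(-30,40,g+24),(279.3,186)),("side",(-30,40,g),(279.5,190)),
("side",(4,58,-40),(268,145)),("side",(4,34,-200+14),(271.8,182.5))]
p=fit(C,[594,-222,210,-.15])
print("only top");fit([c for c in C if c[0]=="top"],p);print("side");fit([c for c in C if c[0]=="side"],p)
# stand: origin table z=0; flag 0 for absolute
S=[("top",(150,-55,14),(200.5,147.7),0),("top",(20,-55,14),(206,189.3),0),("top",(85,0,232),(169.3,149.3),0),
("top",(-20.5,0,0),(177,194),1),("top",(2,0,0),(174.9,185.3),1),
("side",(150,55,14),(163,283),0),("side",(150,-55,14),(184,251.6),0),("side",(20,-55,14),(228.6,264.4),0),("side",(20,55,14),(210,296),0),
("side",(85,0,232),(185.5,206.5),0),("side",(-23,0,0),(231.8,227.7),1),("side",(0,0,0),(222.3,224.9),1)]
p=fit(S,[531,221,200,.14])
print("only top");fit([c for c in S if c[0]=="top"],p);print("side");fit([c for c in S if c[0]=="side"],p)
E
```

```text
[ 5.96817e+02 -2.22976e+02  2.08956e+02 -1.25000e-01]
top (-6, 22, 22) [-0.8 -0.2]
top (6, 22, 22) [-0.9 -0.5]
top (-6, -22, 22) [-0.5  0. ]
top (-30, 40, -186) [ 0.7 -0.8]
top (30, 40, -186) [ 0.6 -0.6]
side (6, 22, 22) [0.3 0.8]
side (-6, 22, 22) [1.2 0.2]
side (-6, -22, 22) [ 0.4 -0.1]
side (6, -22, 22) [-0.4  0.6]
side (30, 40, -186) [ 0.2 -0.2]
side (-30, 40, -186) [ 0.4 -1.2]
side (-30, 40, -210) [-0.1  0.6]
side (4, 58, -40) [1.  0.1]
side (4, 34, -186) [ 0.  -2.3]
only top
[ 5.89113e+02 -2.16815e+02  2.36254e+02 -1.18000e-01]
top (-6, 22, 22) [-0.4  0.1]
top (6, 22, 22) [-0.6 -0.3]
top (-6, -22, 22) [0.4 0.2]
top (-30, 40, -186) [0.5 0.2]
top (30, 40, -186) [ 0.2 -0.2]
side
[ 5.90550e+02 -2.07245e+02  2.18984e+02 -1.43000e-01]
side (6, 22, 22) [-0.1  0.4]
side (-6, 22, 22) [ 0.9 -0.1]
side (-6, -22, 22) [ 0.4 -0.4]
side (6, -22, 22) [-0.4  0.2]
side (30, 40, -186) [-0.3  0.3]
side (-30, 40, -186) [-0.  -0.5]
side (-30, 40, -210) [-0.6  1.4]
side (4, 58, -40) [0.4 0.1]
side (4, 34, -186) [-0.4 -1.7]
[5.27485e+02 2.23541e+02 2.05745e+02 1.40000e-01]
top (150, -55, 14) [ 0.5 -1.4]
top (20, -55, 14) [ 0.3 -0.4]
top (85, 0, 232) [-0.4  0.4]
top (-20.5, 0, 0) [-1.2  0.5]
top (2, 0, 0) [-0.1  0.2]
side (150, 55, 14) [-1.6 -0.9]
side (150, -55, 14) [-1.1 -1.1]
side (20, -55, 14) [-0.5 -1.1]
side (20, 55, 14) [-0.1  1.2]
side (85, 0, 232) [0.6 0.3]
side (-23, 0, 0) [ 1.3 -0.1]
side (0, 0, 0) [0.9 0.1]
only top
[5.27185e+02 2.22305e+02 2.08268e+02 1.51000e-01]
top (150, -55, 14) [ 0.4 -1.4]
top (20, -55, 14) [ 0.6 -0.5]
top (85, 0, 232) [-0.3  0.6]
top (-20.5, 0, 0) [-0.8  0.5]
top (2, 0, 0) [0.2 0.1]
side
[5.26554e+02 2.25662e+02 2.08217e+02 1.27000e-01]
side (150, 55, 14) [-1.7 -0.8]
side (150, -55, 14) [-0.7 -0.9]
side (20, -55, 14) [-0.3 -0.5]
side (20, 55, 14) [-0.5  1.9]
side (85, 0, 232) [0.6 0.7]
side (-23, 0, 0) [ 1.1 -0.1]
side (0, 0, 0) [0.6 0. ]
```

```bash
cat > joint.py <<'E'
from h import *
from scipy.optimize import least_squares
g=-210
C=[("top",(-6,22,22),(351.5,157)),("top",(6,22,22),(352,152.5)),("top",(-6,-22,22),(369.5,159)),
("top",(-30,40,g+24),(326,183)),("top",(30,40,g+24),(328,163)),
("side",(6,22,22),(275.5,120.8)),("side",(-6,22,22),(278,122.5)),("side",(-6,-22,22),(286.6,117)),("side",(6,-22,22),(284,115.3)),
("side",(30,40,g+24),(264,178.5)),("side",(-30,40,g+24),(279.3,186)),("side",(-30,40,g),(279.5,190)),
("side",(4,58,-40),(268,145))]
S=[("top",(150,-55,14),(200.5,147.7),0),("top",(20,-55,14),(206,189.3),0),("top",(85,0,232),(169.3,149.3),0),
("top",(-20.5,0,0),(177,194),1),("top",(2,0,0),(174.9,185.3),1),
("side",(150,55,14),(163,283),0),("side",(150,-55,14),(184,251.6),0),("side",(20,-55,14),(228.6,264.4),0),("side",(20,55,14),(210,296),0),
("side",(85,0,232),(185.5,206.5),0),("side",(-23,0,0),(231.8,227.7),1),("side",(0,0,0),(222.3,224.9),1)]
def f(p):
    r=[]
    off={"top":p[7:10],"side":p[10:13]}  # small camera rotation error (rad)
    def pj(n,w):
        K,R,t=KRt(n);R2=cv2.Rodrigues(off[n])[0];c=K@(R2@(R@w+t));return c[:2]/c[2]
    for n,m,q in C: r.append(pj(n,rz(p[2])@np.array(m,float)+[p[0],p[1],210])-q)
    for n,m,q,fl in S: r.append(pj(n,rz(p[6])@np.array(m,float)+[p[3],p[4],p[5]*fl])-q)
    return np.r_[np.ravel(r)/0.7,p[7:]/0.002]
s=least_squares(f,[594,-222,-.15,531,221,200,.14]+[0]*6,loss='soft_l1',x_scale=[1,1,.01,1,1,1,.01]+[.001]*6)
cov=np.linalg.inv(s.jac.T@s.jac);print(s.x.round(4));print(np.sqrt(np.diag(cov)).round(3))
print((f(s.x)[:50]*.7).reshape(-1,2).round(1).tolist())
E
python3 joint.py; python3 - <<'E'
from h import *
print("purple top/bottom", tri((255+198/4.8,90+42/4.8),(145*0+434,147)), tri((255+180/4.8,90+340/4.8),(388,172)))
E
```

```text
[ 5.975603e+02 -2.236621e+02 -1.268000e-01  5.286534e+02  2.230005e+02
  2.061837e+02  1.392000e-01 -1.500000e-03 -2.000000e-04  6.000000e-04
 -1.000000e-03 -0.000000e+00 -2.300000e-03]
[2.043e+00 2.053e+00 2.500e-02 1.890e+00 1.773e+00 1.950e+00 1.200e-02
 2.000e-03 2.000e-03 2.000e-03 1.000e-03 2.000e-03 3.000e-03]
[[-0.5, 0.1], [-0.6, -0.2], [-0.2, 0.3], [0.9, -0.5], [0.8, -0.3], [-0.1, 0.6], [0.9, 0.1], [0.1, -0.2], [-0.7, 0.4], [0.0, -0.3], [0.2, -1.3], [-0.3, 0.5], [0.8, -0.1], [0.7, -1.2], [0.4, -0.3], [-0.2, 0.5], [-1.1, 0.6], [0.0, 0.2], [-1.7, -0.6], [-1.2, -0.9], [-0.6, -1.0], [-0.2, 1.4], [0.3, 0.5], [1.0, -0.2], [0.6, 0.1]]
purple top/bottom [ 625.01095839 -411.53310308  212.29910313] [ 608.99354394 -372.65200945  -11.2939912 ]
```

Emit:
carry_out(
  rows=[
    [[0,0,-0.013],[0,0,-0.11],0],
    [[0,0,-0.013],[0,0,-0.11],0],
    [[0,0,-0.013],[0,0,-0.11],0],
    [[0,0,-0.013],[0,0,-0.11],0],
    [[0,0,-0.013],[0,0,-0.11],0],
    [[0,0,-0.013],[0,0,-0.11],0],
    [[0,0,-0.013],[0,0,-0.11],0],
    [[0,0,-0.013],[0,0,-0.11],0],
    [[0,0,-0.013],[0,0,-0.11],0],
    [[0,0,-0.013],[0,0,-0.11],0],
  ],
)

```text
t: 0.93
ee_pos: [209.4, -588.5, 314.6]
orientation: [-2.354, -2.08, -0.001]
ft_force: [-0.5, 0.7, -0.4]
width: 87.4
```

```bash
cat > go.py <<'E'
from h import *
def go(tx,ty,tz,yaw):
    # yaw = desired direction of tool y (mod pi)
    o=readout.get_obs();R=cv2.Rodrigues(np.array(o['orientation']))[0]
    d=R.T@(np.array([tx,ty,tz])-o['ee_pos'])
    a=np.arctan2(R[1,1],R[0,1]);e=(yaw-a+np.pi/2)%np.pi-np.pi/2
    print("t",o['t'],"pos",o['ee_pos'].round(1),"ytool",a.round(3),"zaxis",R[:,2].round(4),"F",o['ft_force'].round(2),"M",o['moment'].round(2),"w",round(o['width'],1))
    print("shift tool mm",d.round(1),"turn tool z",round(-e,4))
    return o,R
E
python3 -c "
from go import *
go(597,-223,290,-0.13)"
```

```text
t 0.9333 pos [ 209.4 -588.5  314.6] ytool -0.124 zaxis [-3.e-04  9.e-04 -1.e+00] F [-0.48  0.71 -0.37] M [-0.02 -0.08  0.03] w 87.4
shift tool mm [410.4 339.6  24.8] turn tool z 0.0065
```

Emit:
carry_out(
  rows=[
    [[0.015,0.012,0],[0,0,0],0],
    [[0.03,0.025,0],[0,0,0],0],
    [[0.03,0.025,0],[0,0,0],0],
    [[0.03,0.025,0],[0,0,0],0],
    [[0.03,0.025,0],[0,0,0],0],
    [[0.03,0.025,0],[0,0,0],0],
    [[0.03,0.025,0],[0,0,0],0],
    [[0.03,0.025,0],[0,0,0],0],
    [[0.03,0.025,0],[0,0,0],0],
    [[0.03,0.025,0],[0,0,0],0],
    [[0.03,0.025,0],[0,0,0],0],
    [[0.03,0.025,0],[0,0,0],0],
  ],
)

```text
t: 1.93
ee_pos: [539.5, -281.9, 314.2]
orientation: [-2.36, -2.073, 0.0]
ft_force: [1.4, -0.8, -0.8]
width: 88.1
```

Emit:
carry_out(
  rows=[
    [[0.03,0.025,0],[0,0,0],0],
    [[0.025,0.02,0.01],[0,0,0],0],
    [[0.01,0.008,0.01],[0,0,0],0],
    [[0,0,0.005],[0,0,0],0],
    [[0,0,0],[0,0,0],0],
    [[0,0,0],[0,0,0],0],
  ],
)

```text
t: 2.43
ee_pos: [598.2, -226.8, 288.8]
orientation: [-2.36, -2.072, 0.002]
ft_force: [-0.5, -0.4, 0.4]
width: 87.9
```

```bash
python3 - <<'E'
from go import *
from zg import zg
go(597,-223,290,-0.13)
s=imaging.get_image("side")[:,:,::-1].copy();t=imaging.get_image("top")[:,:,::-1].copy()
cv2.imwrite("pics/s1.png",s);cv2.imwrite("pics/t1.png",t)
zg(s,240,70,330,200,4.6,"pics/s1z.png");zg(t,310,120,410,200,8,"pics/t1z.png")
E
```

```text
t 2.4333 pos [ 598.2 -226.8  288.8] ytool -0.13 zaxis [-1.8e-03  2.0e-04 -1.0e+00] F [-0.53 -0.39  0.37] M [-0.04 -0.08  0.02] w 87.9
shift tool mm [ 3.6 -1.6 -1.2] turn tool z 0.0003
```

View pics/s1z.png

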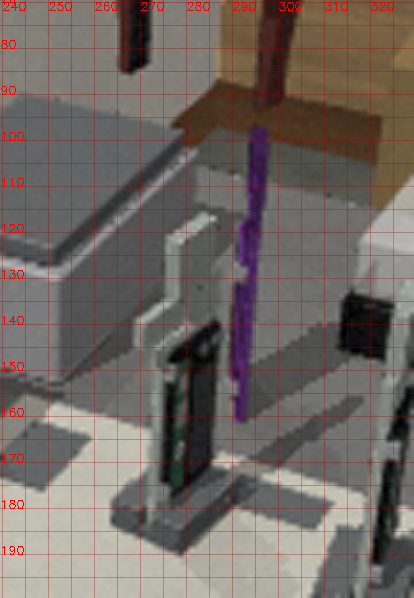

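View pics/t1z.png

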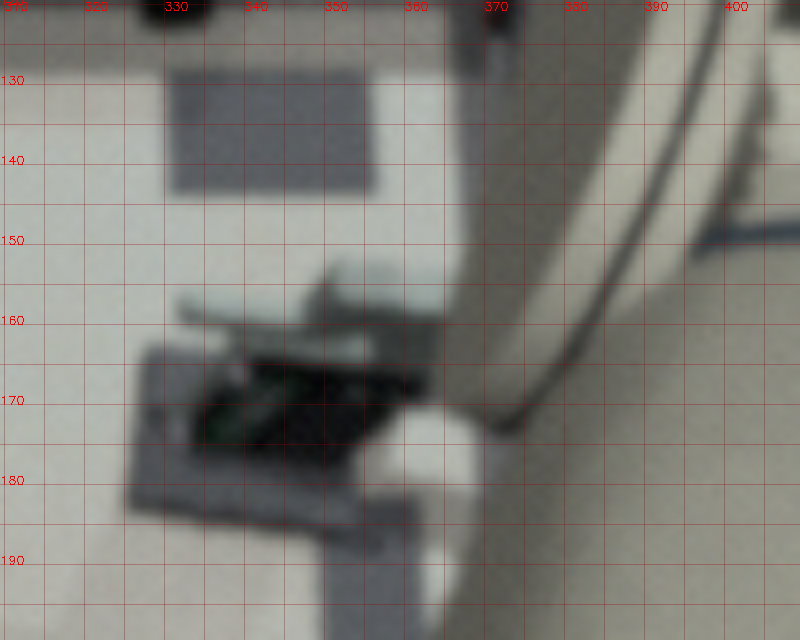

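```bash
python3 - <<'E'
from go import *
s=cv2.imread("pics/s1.png")
o=readout.get_obs();R=cv2.Rodrigues(o['orientation'])[0]
B=[(box([-10,44,-60],[10,57.5,0]),(0,255,255)),(box([-10,-57.5,-60],[10,-44,0]),(0,255,0))]
show(s,"side",B,R,o['ee_pos'],(245,60,325,130),9,"pics/s1o.png")
E
```

```text
(no output)
```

View pics/s1o.png

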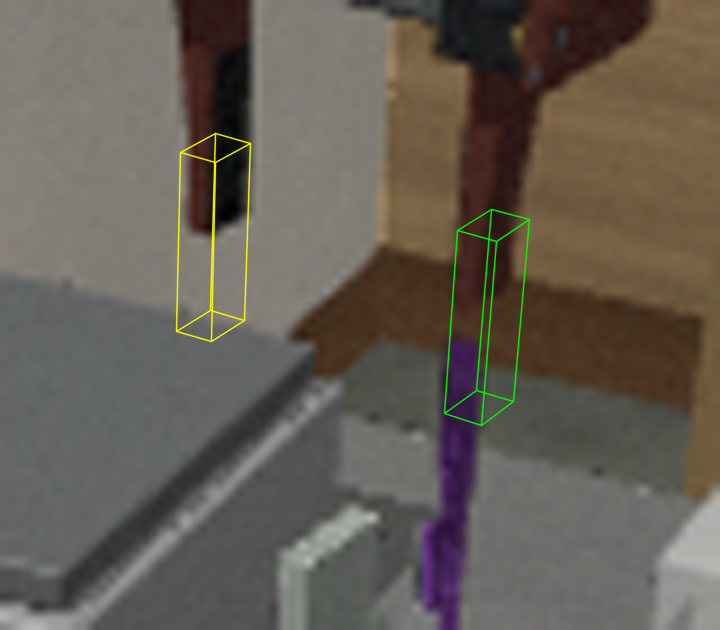

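Emit:
carry_out(
  rows=[
    [[0.0035,-0.0015,0],[0,0,0],0.6],
    [[0,0,0],[0,0,0],0.6],
    [[0,0,0],[0,0,0],0.6],
    [[0,0,0],[0,0,0],0.6],
    [[0,0,0],[0,0,0],0.6],
    [[0,0,0],[0,0,0],0.6],
  ],
)

```text
t: 3.03
ee_pos: [598.4, -222.4, 289.6]
orientation: [2.36, 2.073, 0.0]
ft_force: [0.6, 0.1, -0.7]
width: 51.1
```

```bash
python3 - <<'E'
from go import *
o,R=go(597,-223,290,-0.13)
s=imaging.get_image("side")[:,:,::-1].copy()
cv2.imwrite("pics/s2.png",s)
w=o['width']/2
B=[(box([-10,w,-60],[10,w+13.5,0]),(0,255,255)),(box([-10,-w-13.5,-60],[10,-w,0]),(0,255,0))]
show(s,"side",B,R,o['ee_pos'],(245,60,325,130),9,"pics/s2o.png")
E
```

```text
t 3.0333 pos [ 598.4 -222.4  289.6] ytool -0.129 zaxis [ 1.e-04 -1.e-04 -1.e+00] F [ 0.58  0.12 -0.66] M [ 0.03 -0.06  0.05] w 51.1
shift tool mm [-0.8 -1.3 -0.4] turn tool z 0.0009
```

View pics/s2o.png

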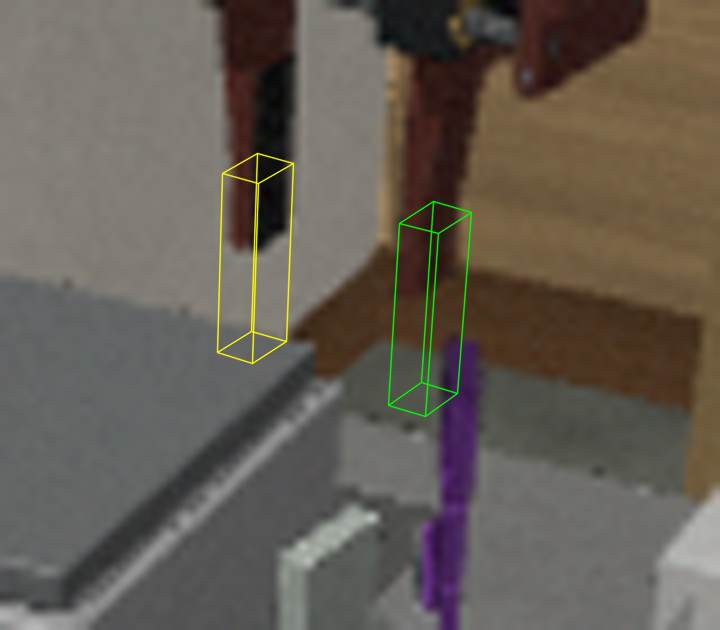

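```bash
python3 - <<'E'
from go import *
s=cv2.imread("pics/side0.png")
R=cv2.Rodrigues(np.array([-3.09435520e+00, -5.34124285e-01,  3.60330494e-04]))[0]
B=[(box([-10,44,-60],[10,57.5,0]),(0,255,255)),(box([-10,-57.5,-60],[10,-44,0]),(0,255,0))]
show(s,"side",B,R,np.array([209.3,-588.3,183.7]),(400,20,490,130),5.4,"pics/s0o.png")
E
```

```text
(no output)
```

View pics/s0o.png

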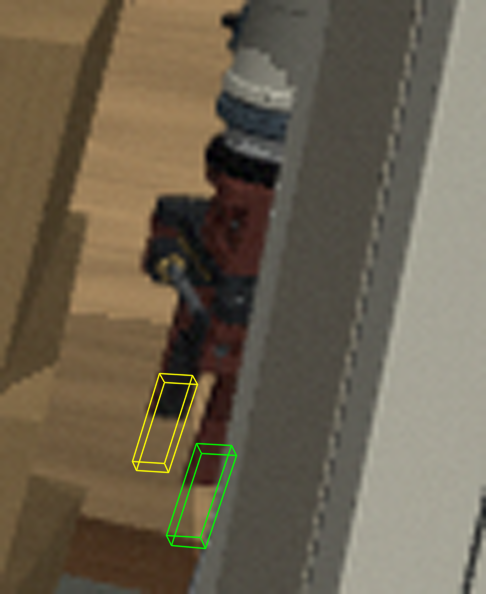

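Emit:
carry_out(
  rows=[
    [[-0.0008,-0.0013,0.01],[0,0,0],0.6],
    [[0,0,0.02],[0,0,0],0.6],
    [[0,0,0.02],[0,0,0],0.6],
    [[0,0,0.02],[0,0,0],0.6],
    [[0,0,0.015],[0,0,0],0.6],
    [[0,0,0],[0,0,0],0.6],
    [[0,0,0],[0,0,0],0.6],
  ],
)

```text
t: 3.67
ee_pos: [596.3, -222.7, 203.3]
orientation: [-2.358, -2.072, 0.002]
ft_force: [0.1, -0.1, 0.9]
width: 35.3
```

```bash
python3 - <<'E'
from go import *
o,R=go(597,-223,155,-0.13)
s=imaging.get_image("side")[:,:,::-1].copy()
cv2.imwrite("pics/s3.png",s)
w=o['width']/2
B=[(box([-10,w,-60],[10,w+13.5,0]),(0,255,255)),(box([-10,-w-13.5,-60],[10,-w,0]),(0,255,0)),(box([-10,w,-60],[10,w+10,-36]),(255,0,255)),(box([-10,-w-10,-60],[10,-w,-36]),(255,0,255))]
show(s,"side",B,R,o['ee_pos'],(245,80,325,150),9,"pics/s3o.png")
E
```

```text
t 3.6667 pos [ 596.3 -222.7  203.3] ytool -0.129 zaxis [-2.1e-03  8.0e-04 -1.0e+00] F [ 0.13 -0.06  0.95] M [-0.05 -0.11  0.03] w 35.3
shift tool mm [-0.3  0.8 48.3] turn tool z 0.0011
```

View pics/s3o.png

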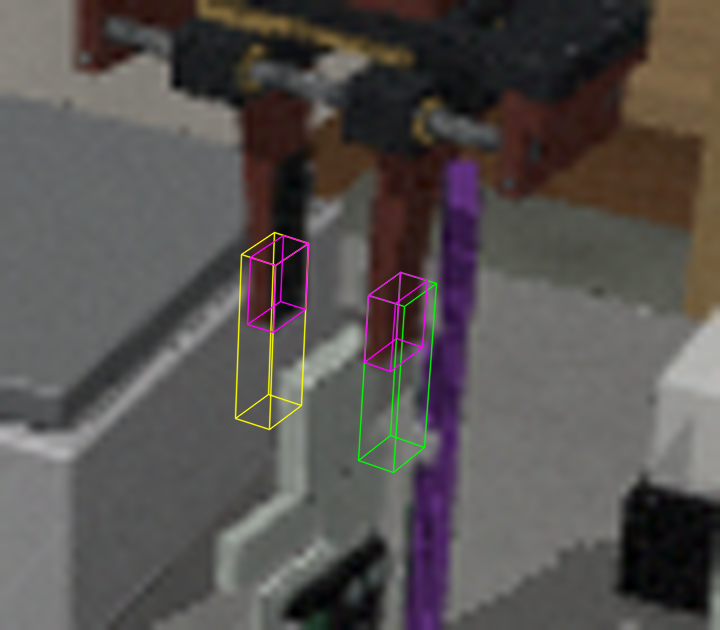

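```bash
python3 - <<'E'
from go import *
s=cv2.imread("pics/s3.png");o=readout.get_obs()
R=rz(-.13);T=[CAR[0],CAR[3]]
ims=[]
for i,(x,y) in enumerate([(597,-223),(600,-224.5)]):
    show(s,"side",T,R,np.array([x,y,210.]),(262,105,295,150),12,f"pics/q{i}.png");ims.append(cv2.imread(f"pics/q{i}.png"))
cv2.imwrite("pics/q.png",np.hstack(ims))
t=cv2.imread("pics/top0.png");ims=[]
for i,(x,y) in enumerate([(597,-223),(600,-224.5)]):
    show(t,"top",T,R,np.array([x,y,210.]),(325,145,375,180),8,f"pics/q{i}.png");ims.append(cv2.imread(f"pics/q{i}.png"))
cv2.imwrite("pics/qt.png",np.hstack(ims))
E
```

```text
(no output)
```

View pics/q.png

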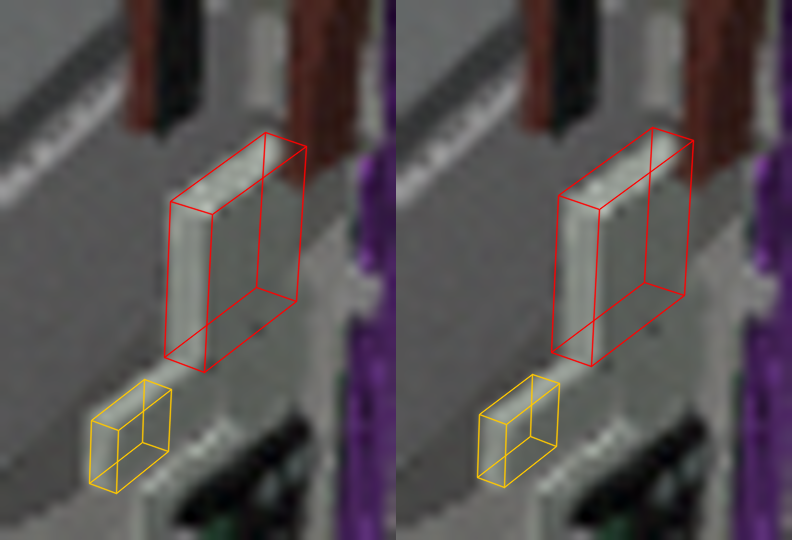

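View pics/qt.png

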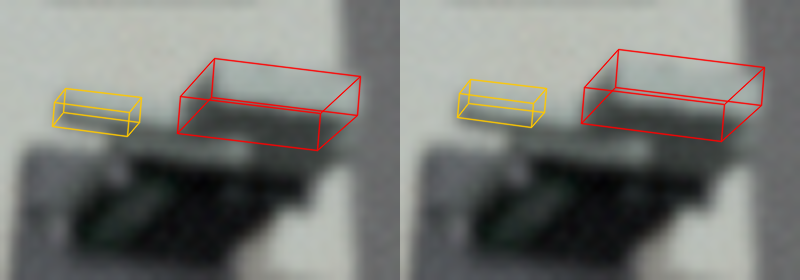

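Emit:
carry_out(
  rows=[
    [[-0.001,0.001,0.008],[0,0,0],0.6],
    [[0,0,0.01],[0,0,0],0.6],
    [[0,0,0.01],[0,0,0],0.6],
    [[0,0,0.01],[0,0,0],0.6],
    [[0,0,0.008],[0,0,0],0.6],
    [[0,0,0],[0,0,0],0.6],
  ],
)

```text
t: 4.22
ee_pos: [596.4, -223.5, 155.9]
orientation: [-2.358, -2.071, 0.003]
ft_force: [-0.3, -0.5, -0.2]
width: 35.3
```

```bash
python3 - <<'E'
from go import *
o,R=go(597.5,-224,155,-0.13)
s=imaging.get_image("side")[:,:,::-1].copy()
cv2.imwrite("pics/s4.png",s)
w=o['width']/2
B=[(box([-10,w,-60],[10,w+10,-36]),(255,0,255)),(box([-10,-w-10,-60],[10,-w,-36]),(255,0,255))]
show(s,"side",B,R,o['ee_pos'],(255,90,315,150),9,"pics/s4o.png")
E
```

```text
t 4.2167 pos [ 596.4 -223.5  155.9] ytool -0.129 zaxis [-0.0035  0.0014 -1.    ] F [-0.34 -0.47 -0.16] M [-0.08 -0.08 -0.01] w 35.3
shift tool mm [-0.4  1.1  0.9] turn tool z 0.001
```

View pics/s4o.png

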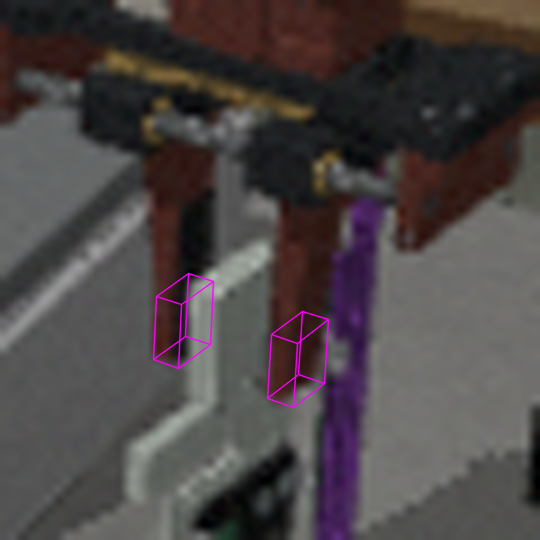

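Emit:
carry_out(
  rows=[
    [[0,0.001,0],[0,0,0],0.8],
    [[0,0,0],[0,0,0],0.85],
    [[0,0,0],[0,0,0],0.9],
    [[0,0,0],[0,0,0],1],
    [[0,0,0],[0,0,0],1],
    [[0,0,0],[0,0,0],1],
    [[0,0,0],[0,0,0],1],
  ],
)

```text
t: 4.85
ee_pos: [598.9, -224.2, 159.0]
orientation: [2.36, 2.074, -0.0]
ft_force: [-1.5, -0.1, 4.7]
width: 11.9
```

```bash
python3 - <<'E'
from go import *
o,R=go(597.5,-224,155,-0.13)
s=imaging.get_image("side")[:,:,::-1].copy()
cv2.imwrite("pics/s5.png",s)
w=o['width']/2
B=[(box([-10,w,-60],[10,w+10,-36]),(255,0,255)),(box([-10,-w-10,-60],[10,-w,-36]),(255,0,255))]
show(s,"side",B,R,o['ee_pos'],(255,90,315,150),9,"pics/s5o.png")
E
```

```text
t 4.85 pos [ 598.9 -224.2  159. ] ytool -0.129 zaxis [ 2.e-04 -2.e-04 -1.e+00] F [-1.47 -0.15  4.68] M [0.01 0.53 0.06] w 11.9
shift tool mm [ 0.1 -1.4  4. ] turn tool z 0.0011
```

View pics/s5o.png

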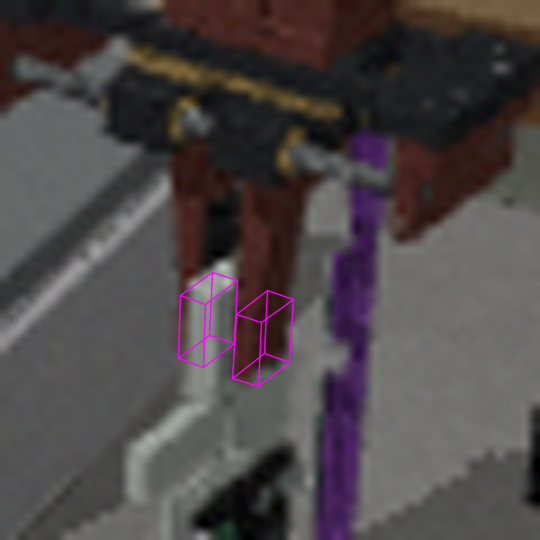

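Emit:
carry_out(
  rows=[
    [[0,0,-0.003],[0,0,0],1],
    [[0,0,-0.004],[0,0,0],1],
    [[0,0,-0.006],[0,0,0],1],
    [[0,0,-0.008],[0,0,0],1],
    [[0,0,-0.01],[0,0,0],1],
    [[0,0,-0.015],[0,0,0],1],
    [[0,0,-0.02],[0,0,0],1],
    [[0,0,-0.02],[0,0,0],1],
    [[0,0,-0.01],[0,0,0],1],
    [[0,0,0],[0,0,0],1],
    [[0,0,0],[0,0,0],1],
  ],
)

```text
t: 5.82
ee_pos: [599.0, -224.2, 254.9]
orientation: [2.359, 2.073, 0.001]
ft_force: [-0.6, 0.2, -2.6]
width: 12.0
```

```bash
python3 - <<'E'
from go import *
from zg import zg
o,R=go(597.5,-224,155,-0.13)
s=imaging.get_image("side")[:,:,::-1].copy()
t=imaging.get_image("top")[:,:,::-1].copy()
cv2.imwrite("pics/s6.png",s);cv2.imwrite("pics/t6.png",t)
print(readout.get_obs()['ft_force'],readout.get_obs()['ee_pos'])
zg(s,245,60,335,200,4.2,"pics/s6z.png",10)
E
```

```text
t 5.8167 pos [ 599.  -224.2  254.9] ytool -0.129 zaxis [ 1.1e-03 -4.0e-04 -1.0e+00] F [-0.56  0.18 -2.56] M [ 0.06 -0.07 -0.01] w 12.0
shift tool mm [ 0.1 -1.6 99.9] turn tool z 0.001
[-0.01470882 -0.45757691 -4.01484182] [ 598.0777936  -223.85374378  253.23559084]
```

View pics/s6z.png

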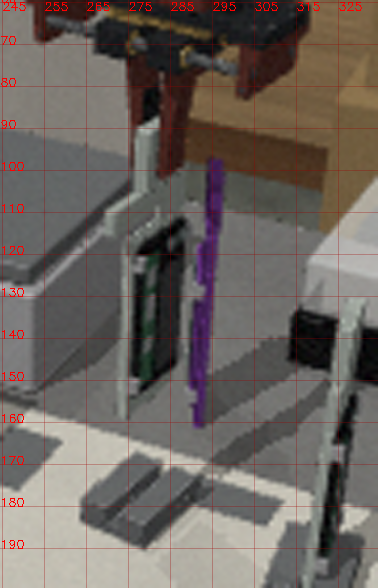

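View pics/t6.png

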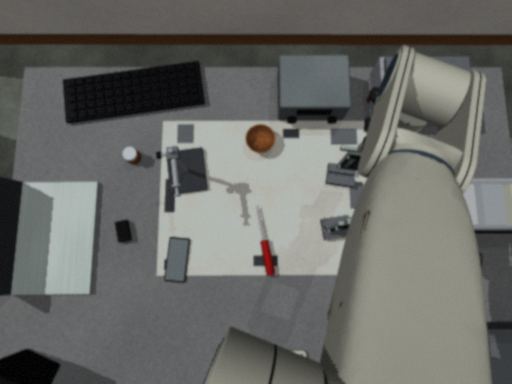

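Emit:
carry_out(
  rows=[
    [[0,0,0],[0,0,-0.067],1],
    [[0,0,0],[0,0,-0.067],1],
    [[0,0,0],[0,0,-0.067],1],
    [[0,0,0],[0,0,-0.067],1],
    [[0.01,0,0],[0,0,0],1],
    [[0.025,-0.001,0],[0,0,0],1],
    [[0.035,-0.002,0],[0,0,0],1],
    [[0.035,-0.002,0],[0,0,0],1],
    [[0.035,-0.002,0],[0,0,0],1],
    [[0.035,-0.002,0],[0,0,0],1],
    [[0.035,-0.002,0],[0,0,0],1],
    [[0.035,-0.002,0],[0,0,0],1],
  ],
)

```text
t: 6.92
ee_pos: [550.5, 18.8, 253.6]
orientation: [-2.064, -2.367, 0.001]
ft_force: [-0.3, 0.9, -2.9]
width: 11.9
```

Emit:
carry_out(
  rows=[
    [[0.035,-0.001,0],[0,0,0],1],
    [[0.035,-0.001,0],[0,0,0],1],
    [[0.035,-0.001,0],[0,0,0],1],
    [[0.03,0,0],[0,0,0],1],
    [[0.02,0,0],[0,0,0],1],
    [[0.005,0,0],[0,0,0],1],
    [[0,0,0],[0,0,0],1],
    [[0,0,0],[0,0,0],1],
    [[0,0,0],[0,0,0],1],
  ],
)

```text
t: 7.67
ee_pos: [526.7, 173.8, 254.1]
orientation: [-2.063, -2.369, 0.001]
ft_force: [0.0, -0.6, -3.4]
width: 11.7
```

```bash
python3 - <<'E'
from go import *
from zg import zg
o,R=go(526.1,176.2,252,0.139)
s=imaging.get_image("side")[:,:,::-1].copy()
t=imaging.get_image("top")[:,:,::-1].copy()
cv2.imwrite("pics/s7.png",s);cv2.imwrite("pics/t7.png",t)
print(readout.get_obs()['ft_force'],readout.get_obs()['ee_pos'])
zg(s,160,120,300,280,3.7,"pics/s7z.png",10)
E
```

```text
t 7.6667 pos [526.7 173.8 254.1] ytool 0.138 zaxis [-7.e-04 -6.e-04 -1.e+00] F [ 0.03 -0.56 -3.36] M [-0.04 -0.13  0.02] w 11.7
shift tool mm [ 2.5 -0.2  2.1] turn tool z -0.0013
[ 0.83388876 -0.36074234 -3.16424053] [526.9606422  173.58111543 254.30906502]
```

View pics/s7z.png

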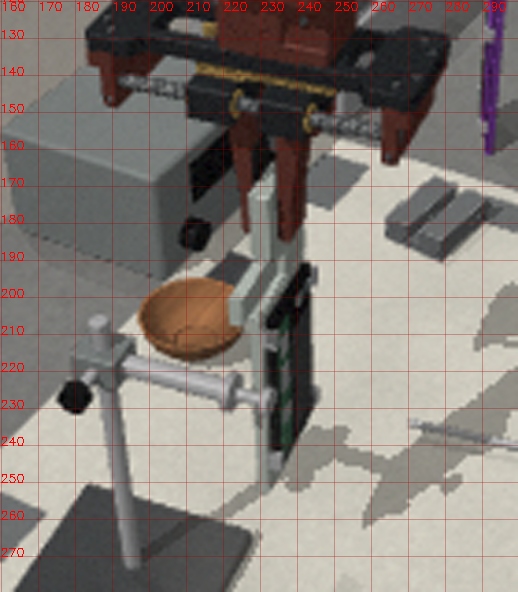

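View pics/t7.png

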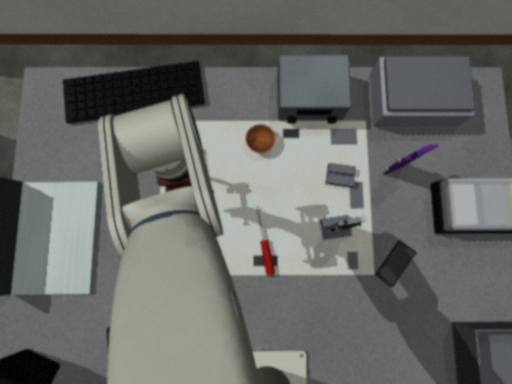

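```bash
cat > co.py <<'E'
from go import *
def co(tag,img,tab,yaw,root=(528.6,223,206.2),syaw=.139,roi=(195,150,265,265),k=5.2):
    show(img,"side",CAR,rz(yaw),np.array(tab,float),roi,k,"pics/_a.png")
    b=cv2.imread("pics/_a.png")
    x0,y0,x1,y1=roi;raw=cv2.resize(img[y0:y1,x0:x1],None,fx=k,fy=k,interpolation=cv2.INTER_CUBIC)
    ST=[(cyl(-23,-18,9),(0,0,255)),(cyl(-18,0,4),(0,200,0)),(cyl(0,6,12),(255,0,0))]
    for (V,E),c in ST:
        p=(proj("side",V@rz(syaw).T+np.array(root))-[x0,y0]+.5)*k
        for i,j in E: cv2.line(b,tuple(np.round(p[i]).astype(int).tolist()),tuple(np.round(p[j]).astype(int).tolist()),c,1,cv2.LINE_AA)
    cv2.imwrite(f"pics/{tag}.png",np.hstack([raw,b]))
E
python3 - <<'E'
from co import *
co("s7c",cv2.imread("pics/s7.png"),(526.8,173.7,308),.139)
E
```

```text
(no output)
```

View pics/s7c.png

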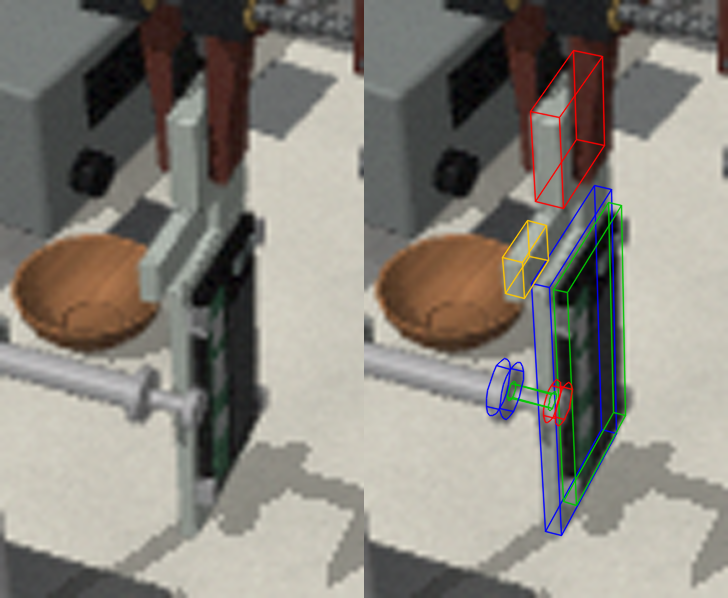

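Emit:
carry_out(
  rows=[
    [[0,0,0.004],[0,0,0],1],
    [[0,0,0.01],[0,0,0],1],
    [[0,0,0.01],[0,0,0],1],
    [[0,0,0.01],[0,0,0],1],
    [[0,0,0.007],[0,0,0],1],
    [[0,0,0.003],[0,0,0],1],
    [[0,0,0],[0,0,0],1],
    [[0,0,0],[0,0,0],1],
    [[0,0,0],[0,0,0],1],
  ],
)

```text
t: 8.52
ee_pos: [527.3, 174.8, 210.9]
orientation: [2.062, 2.37, 0.001]
ft_force: [0.1, 0.3, -2.4]
width: 11.7
```

```bash
python3 - <<'E'
from co import *
o,R=go(526.1,176.2,252,0.139)
s=imaging.get_image("side")[:,:,::-1].copy()
cv2.imwrite("pics/s8.png",s)
p=o['ee_pos']
co("s8c",s,(p[0],p[1],p[2]+54),.139,roi=(200,175,255,245),k=7.2)
E
```

```text
t 8.5167 pos [527.3 174.8 210.9] ytool 0.139 zaxis [ 7.e-04  2.e-04 -1.e+00] F [ 0.06  0.3  -2.43] M [ 0.02 -0.06 -0.01] w 11.7
shift tool mm [  1.5  -0.9 -41.2] turn tool z 0.0
```

View pics/s8c.png

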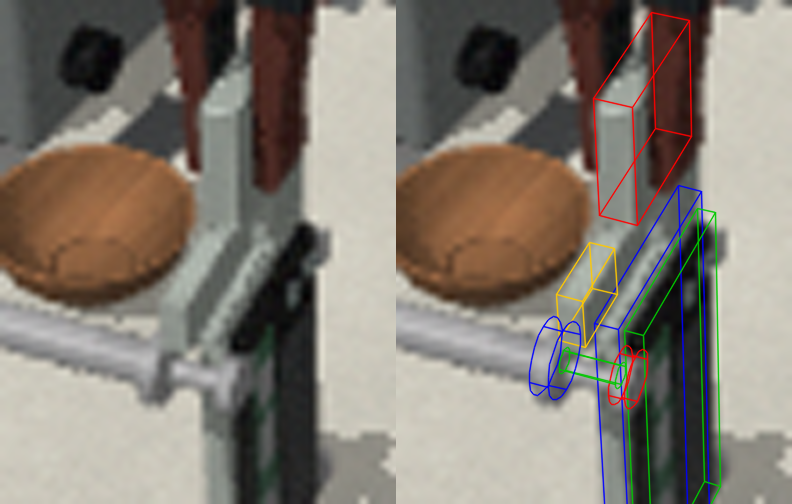

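Emit:
carry_out(
  rows=[
    [[0,0,0.002],[0,0,0],1],
    [[0,0,0.003],[0,0,0],1],
    [[0,0,0.002],[0,0,0],1],
    [[0,0,0.001],[0,0,0],1],
    [[0,0,0.001],[0,0,0],1],
    [[0,0,0],[0,0,0],1],
    [[0,0,0],[0,0,0],1],
  ],
)

```text
t: 9.15
ee_pos: [526.9, 174.7, 201.4]
orientation: [-2.062, -2.37, 0.0]
ft_force: [0.7, 0.3, -3.3]
width: 11.3
```

```bash
python3 - <<'E'
from co import *
o,R=go(526.1,176.2,252,0.139)
s=imaging.get_image("side")[:,:,::-1].copy()
cv2.imwrite("pics/s9.png",s)
p=o['ee_pos']
co("s9c",s,(p[0],p[1],p[2]+53),.139,(528.6,223,204.5),roi=(200,175,255,245),k=7.2)
E
```

```text
t 9.15 pos [526.9 174.7 201.4] ytool 0.139 zaxis [-1.e-04 -1.e-04 -1.e+00] F [ 0.65  0.29 -3.3 ] M [-0.05 -0.12  0.02] w 11.3
shift tool mm [  1.6  -0.6 -50.6] turn tool z 0.0
```

View pics/s9c.png

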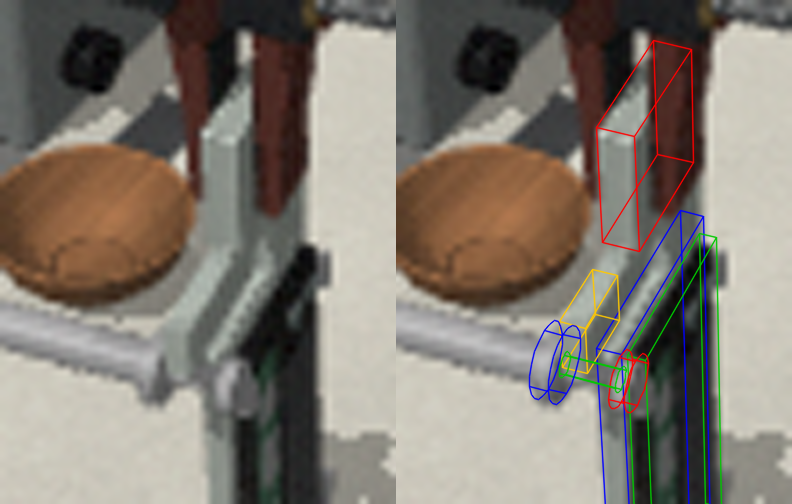

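Emit:
carry_out(
  rows=[
    [[0,0,0.001],[0,0,0],1],
    [[0,0,0.001],[0,0,0],1],
    [[0,0,0],[0,0,0],1],
    [[0,0,0],[0,0,0],1],
  ],
)

```text
t: 9.53
ee_pos: [526.8, 174.7, 199.4]
orientation: [-2.062, -2.37, 0.0]
ft_force: [0.8, -0.1, -3.0]
width: 11.8
```

Emit:
carry_out(
  rows=[
    [[0,0,0.001],[0,0,0],1],
    [[0,0,0.001],[0,0,0],1],
    [[0,0,0],[0,0,0],1],
    [[0,0,0],[0,0,0],1],
  ],
)

```text
t: 9.87
ee_pos: [526.8, 174.7, 197.4]
orientation: [-2.062, -2.37, 0.0]
ft_force: [0.2, -0.2, -2.6]
width: 12.0
```

Emit:
carry_out(
  rows=[
    [[0,0,0.001],[0,0,0],1],
    [[0,0,0],[0,0,0],1],
    [[0,0,0],[0,0,0],1],
  ],
)

```text
t: 10.12
ee_pos: [526.9, 174.7, 196.4]
orientation: [-2.062, -2.37, 0.0]
ft_force: [0.1, 0.1, -4.4]
width: 11.8
```

Emit:
carry_out(
  rows=[
    [[0,0,0.001],[0,0,0],1],
    [[0,0,0],[0,0,0],1],
    [[0,0,0],[0,0,0],1],
  ],
)

```text
t: 10.37
ee_pos: [526.8, 174.7, 195.4]
orientation: [-2.062, -2.37, 0.0]
ft_force: [-0.2, -0.3, -3.1]
width: 11.7
```

Emit:
carry_out(
  rows=[
    [[0,0,0.001],[0,0,0],1],
    [[0,0,0],[0,0,0],1],
    [[0,0,0],[0,0,0],1],
  ],
)

```text
t: 10.62
ee_pos: [526.9, 174.7, 194.5]
orientation: [2.062, 2.37, 0.0]
ft_force: [-0.0, -0.2, -3.0]
width: 11.6
```

Still free; continuing in 1 mm steps.

Emit:
carry_out(
  rows=[
    [[0,0,0.001],[0,0,0],1],
    [[0,0,0],[0,0,0],1],
    [[0,0,0],[0,0,0],1],
  ],
)

```text
t: 10.87
ee_pos: [527.1, 174.7, 194.1]
orientation: [2.062, 2.37, 0.001]
ft_force: [-1.1, -1.2, 4.9]
width: 11.8
```

Emit:
carry_out(
  rows=[
    [[0,0,0.001],[0,0,0],1],
    [[0,0,0],[0,0,0],1],
    [[0,0,0],[0,0,0],1],
  ],
)

```text
t: 11.12
ee_pos: [527.2, 174.4, 193.5]
orientation: [2.061, 2.37, 0.001]
ft_force: [-1.6, -3.9, 8.0]
width: 12.3
```

```bash
python3 - <<'E'
from co import *
o,R=go(526.1,176.2,252,0.139)
s=imaging.get_image("side")[:,:,::-1].copy()
cv2.imwrite("pics/s10.png",s)
p=o['ee_pos']
co("s10c",s,(p[0],p[1],p[2]+53),.139,(528.6,223,204.5),roi=(200,175,255,245),k=7.2)
E
```

```text
t 11.1167 pos [527.2 174.4 193.5] ytool 0.139 zaxis [ 9.e-04 -3.e-04 -1.e+00] F [-1.63 -3.92  8.  ] M [-0.26  0.61  0.15] w 12.3
shift tool mm [  1.9  -0.8 -58.5] turn tool z 0.0001
```

View pics/s10c.png

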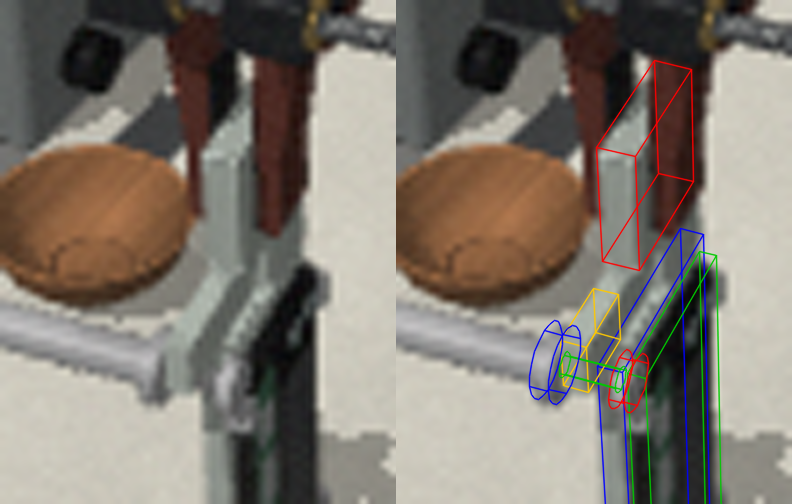

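Emit:
carry_out(
  rows=[
    [[0,0,-0.002],[0,0,0],1],
    [[0,0,-0.0015],[0,0,0],1],
    [[0,0,0],[0,0,0],1],
    [[0,0,0],[0,0,0],1],
  ],
)

```text
t: 11.5
ee_pos: [526.8, 174.7, 195.6]
orientation: [-2.062, -2.37, 0.0]
ft_force: [0.3, -0.1, -3.6]
width: 11.9
```

Emit:
carry_out(
  rows=[
    [[0.002,0,0],[0,0,0],1],
    [[0.003,0,0],[0,0,0],1],
    [[0.003,0,0],[0,0,0],1],
    [[0.003,0,0],[0,0,0],1],
    [[0.003,0,0],[0,0,0],1],
    [[0.002,0,0],[0,0,0],1],
    [[0,0,0],[0,0,0],1],
    [[0,0,0],[0,0,0],1],
  ],
)

```text
t: 12.17
ee_pos: [524.6, 190.7, 196.0]
orientation: [2.061, 2.371, -0.0]
ft_force: [0.0, -0.5, -2.4]
width: 11.7
```

```bash
python3 - <<'E'
from co import *
o,R=go(526.1,176.2,252,0.139)
s=imaging.get_image("side")[:,:,::-1].copy()
cv2.imwrite("pics/s11.png",s)
p=o['ee_pos']
co("s11c",s,(p[0],p[1],p[2]+53),.139,(528.6,223,204),roi=(190,175,255,245),k=6.1)
E
```

```text
t 12.1667 pos [524.6 190.7 196. ] ytool 0.139 zaxis [ 0. -0. -1.] F [ 0.05 -0.47 -2.4 ] M [-0.05 -0.08  0.04] w 11.7
shift tool mm [-14.6  -0.6 -56. ] turn tool z 0.0004
```

View pics/s11c.png

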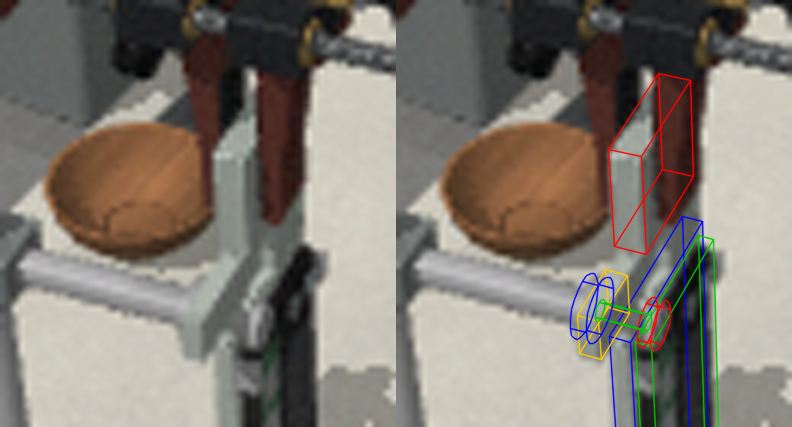

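Emit:
carry_out(
  rows=[
    [[0.002,0,0],[0,0,0],1],
    [[0.002,0,0],[0,0,0],1],
    [[0.002,0,0],[0,0,0],1],
    [[0.002,0,0],[0,0,0],1],
    [[0.002,0,0],[0,0,0],1],
    [[0,0,0],[0,0,0],1],
    [[0,0,0],[0,0,0],1],
  ],
)

```text
t: 12.8
ee_pos: [523.2, 200.6, 196.0]
orientation: [-2.061, -2.371, 0.0]
ft_force: [-0.7, 0.7, -2.5]
width: 11.9
```

Emit:
carry_out(
  rows=[
    [[0.002,0,0],[0,0,0],1],
    [[0.002,0,0],[0,0,0],1],
    [[0.002,0,0],[0,0,0],1],
    [[0.002,0,0],[0,0,0],1],
    [[0.002,0,0],[0,0,0],1],
    [[0,0,0],[0,0,0],1],
    [[0,0,0],[0,0,0],1],
  ],
)

```text
t: 13.38
ee_pos: [521.8, 210.5, 196.0]
orientation: [2.061, 2.371, -0.0]
ft_force: [-0.0, -0.8, -2.7]
width: 12.0
```

Emit:
carry_out(
  rows=[
    [[0.002,0,0],[0,0,0],1],
    [[0.002,0,0],[0,0,0],1],
    [[0.002,0,0],[0,0,0],1],
    [[0,0,0],[0,0,0],1],
    [[0,0,0],[0,0,0],1],
  ],
)

```text
t: 13.8
ee_pos: [521.0, 216.4, 195.9]
orientation: [-2.062, -2.371, 0.0]
ft_force: [0.2, 0.3, -3.2]
width: 11.6
```

```bash
python3 - <<'E'
from co import *
o,R=go(526.1,176.2,252,0.139)
s=imaging.get_image("side")[:,:,::-1].copy()
cv2.imwrite("pics/s12.png",s)
p=o['ee_pos'];d=rz(-.139)@(p-np.array([528.6,223,0]));print("tab in stand frame",d.round(1))
co("s12c",s,(p[0],p[1],p[2]+53),.139,(528.6,223,204),roi=(190,175,255,245),k=6.1)
E
```

```text
t 13.8 pos [521.  216.4 195.9] ytool 0.139 zaxis [-1.e-04 -0.e+00 -1.e+00] F [ 0.16  0.32 -3.24] M [-0.04 -0.09 -0.01] w 11.6
shift tool mm [-40.5  -0.6 -56.1] turn tool z 0.0002
tab in stand frame [ -8.4  -5.5 195.9]
```

View pics/s12c.png

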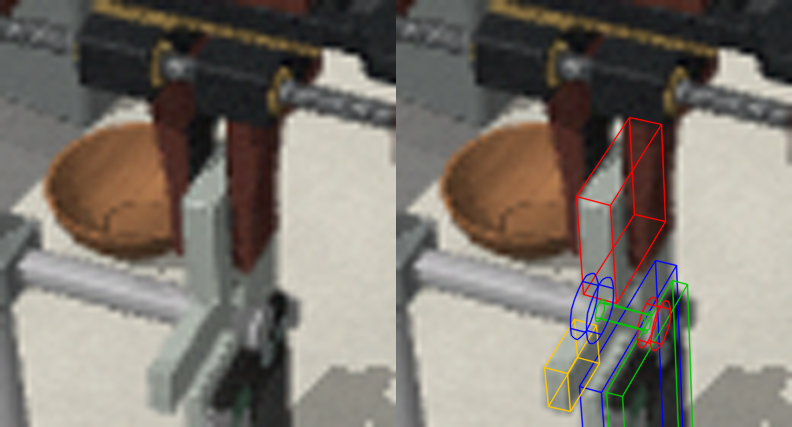

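Emit:
carry_out(
  rows=[
    [[0.002,0,0],[0,0,0],1],
    [[0.001,0,0],[0,0,0],1],
    [[0.001,0,0],[0,0,0],1],
    [[0,0,0],[0,0,0],1],
    [[0,0,0],[0,0,0],1],
  ],
)

```text
t: 14.27
ee_pos: [520.5, 220.3, 196.0]
orientation: [2.062, 2.37, 0.0]
ft_force: [-0.3, 0.1, -3.1]
width: 11.8
```

Emit:
carry_out(
  rows=[
    [[0.001,0,0],[0,0,0],1],
    [[0.001,0,0],[0,0,0],1],
    [[0,0,0],[0,0,0],1],
    [[0,0,0],[0,0,0],1],
  ],
)

```text
t: 14.6
ee_pos: [520.2, 222.3, 196.0]
orientation: [2.062, 2.37, 0.0]
ft_force: [0.3, 0.0, -3.8]
width: 12.0
```

Emit:
carry_out(
  rows=[
    [[0.001,0,0],[0,0,0],1],
    [[0,0,0],[0,0,0],1],
    [[0,0,0],[0,0,0],1],
  ],
)

```text
t: 14.85
ee_pos: [520.1, 223.2, 196.0]
orientation: [2.062, 2.37, 0.0]
ft_force: [0.1, 0.4, -3.1]
width: 11.5
```

Emit:
carry_out(
  rows=[
    [[0.001,0,0],[0,0,0],1],
    [[0,0,0],[0,0,0],1],
    [[0,0,0],[0,0,0],1],
  ],
)

```text
t: 15.1
ee_pos: [520.0, 223.9, 195.9]
orientation: [2.061, 2.37, -0.001]
ft_force: [-0.3, -1.8, -2.0]
width: 11.7
```

Emit:
carry_out(
  rows=[
    [[0.001,0,0],[0,0,0],1],
    [[0,0,0],[0,0,0],1],
    [[0,0,0],[0,0,0],1],
  ],
)

```text
t: 15.35
ee_pos: [519.9, 224.1, 195.9]
orientation: [2.061, 2.37, -0.002]
ft_force: [0.8, -5.8, -1.9]
width: 11.8
```

Emit:
carry_out(
  rows=[
    [[-0.002,0,0],[0,0,0],1],
    [[-0.002,0,0],[0,0,0],1],
    [[-0.0015,0,0],[0,0,0],1],
    [[0,0,0],[0,0,0],1],
    [[0,0,0.001],[0,0,0],1],
    [[0,0,0.001],[0,0,0],1],
    [[0,0,0.001],[0,0,0],1],
    [[0,0,0],[0,0,0],1],
    [[0,0,0],[0,0,0],1],
  ],
)

```text
t: 16.1
ee_pos: [520.5, 219.8, 192.8]
orientation: [-2.062, -2.37, 0.0]
ft_force: [-0.2, 0.1, -3.4]
width: 11.8
```

Emit:
carry_out(
  rows=[
    [[0,0,0.001],[0,0,0],1],
    [[0,0,0.001],[0,0,0],1],
    [[0,0,0],[0,0,0],1],
    [[0,0,0],[0,0,0],1],
  ],
)

```text
t: 16.43
ee_pos: [520.5, 219.8, 190.9]
orientation: [-2.062, -2.37, 0.0]
ft_force: [-0.5, -0.1, -2.4]
width: 12.1
```

Past the lip height with no contact: the pin is entering the notch.

Emit:
carry_out(
  rows=[
    [[0,0,0.001],[0,0,0],1],
    [[0,0,0.001],[0,0,0],1],
    [[0,0,0.001],[0,0,0],1],
    [[0,0,0],[0,0,0],1],
    [[0,0,0],[0,0,0],1],
  ],
)

```text
t: 16.85
ee_pos: [520.5, 219.7, 187.9]
orientation: [-2.062, -2.37, 0.0]
ft_force: [0.3, 0.9, -2.4]
width: 12.0
```

Emit:
carry_out(
  rows=[
    [[0,0,0.001],[0,0,0],1],
    [[0,0,0.001],[0,0,0],1],
    [[0,0,0],[0,0,0],1],
    [[0,0,0],[0,0,0],1],
  ],
)

```text
t: 17.18
ee_pos: [520.5, 219.7, 185.9]
orientation: [-2.062, -2.37, 0.0]
ft_force: [-0.3, 0.9, -3.0]
width: 11.5
```

Emit:
carry_out(
  rows=[
    [[0,0,0.001],[0,0,0],1],
    [[0,0,0],[0,0,0],1],
    [[0,0,0],[0,0,0],1],
  ],
)

```text
t: 17.43
ee_pos: [520.6, 219.8, 184.9]
orientation: [-2.062, -2.37, 0.0]
ft_force: [0.1, 0.7, -2.9]
width: 11.9
```

```bash
python3 - <<'E'
from co import *
o,R=go(520.5,219.8,183.9,0.139)
s=imaging.get_image("side")[:,:,::-1].copy()
cv2.imwrite("pics/s13.png",s)
p=o['ee_pos']
co("s13c",s,(p[0],p[1],p[2]+53),.139,(528.6,223,204),roi=(190,175,255,245),k=6.1)
E
```

```text
t 17.4333 pos [520.6 219.8 184.9] ytool 0.139 zaxis [-1.e-04 -0.e+00 -1.e+00] F [ 0.1   0.66 -2.94] M [-0.06 -0.09  0.02] w 11.9
shift tool mm [ 0. -0.  1.] turn tool z -0.0
```

View pics/s13c.png

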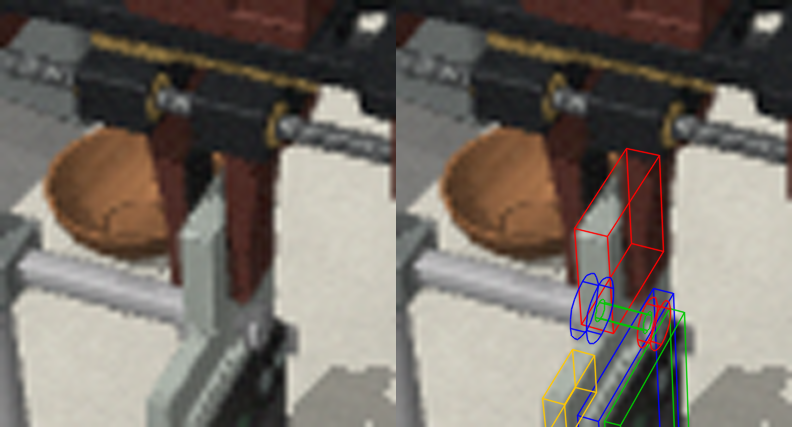

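Emit:
carry_out(
  rows=[
    [[0,0,0.001],[0,0,0],1],
    [[0,0,0],[0,0,0],1],
    [[0,0,0],[0,0,0],1],
  ],
)

```text
t: 17.73
ee_pos: [520.7, 219.8, 184.1]
orientation: [2.062, 2.37, 0.0]
ft_force: [0.0, 0.6, -2.1]
width: 11.9
```

Emit:
carry_out(
  rows=[
    [[0,0,0.0005],[0,0,0],1],
    [[0,0,0],[0,0,0],1],
    [[0,0,0],[0,0,0],1],
  ],
)

```text
t: 17.98
ee_pos: [520.8, 219.9, 183.9]
orientation: [2.062, 2.37, 0.001]
ft_force: [-0.8, 0.6, 3.2]
width: 12.0
```

Emit:
carry_out(
  rows=[
    [[0,0,0.0005],[0,0,0],1],
    [[0,0,0],[0,0,0],1],
    [[0,0,0],[0,0,0],1],
  ],
)

```text
t: 18.23
ee_pos: [520.9, 219.9, 183.9]
orientation: [2.062, 2.37, 0.001]
ft_force: [-2.6, -0.5, 6.6]
width: 12.2
```

```bash
python3 - <<'E'
from co import *
o,R=go(520.5,219.8,183.9,0.139)
E
```

```text
t 18.2333 pos [520.9 219.9 183.9] ytool 0.139 zaxis [ 8.e-04  4.e-04 -1.e+00] F [-2.59 -0.46  6.61] M [-0.19  0.44 -0.04] w 12.2
shift tool mm [-0.  -0.4 -0. ] turn tool z -0.0
```

Emit:
carry_out(
  rows=[
    [[0,0,-0.0006],[0,0,0],1],
    [[0,0,0],[0,0,0],1],
    [[0,0,0],[0,0,0],0.84],
    [[0,0,0],[0,0,0],0.82],
    [[0,0,0],[0,0,0],0.8],
    [[0,0,0],[0,0,0],0.76],
    [[0,0,0],[0,0,0],0.72],
    [[0,0,0],[0,0,0],0.68],
    [[0,0,0],[0,0,0],0.64],
    [[0,0,0],[0,0,0],0.6],
    [[0,0,0],[0,0,0],0.6],
  ],
)

```text
t: 19.15
ee_pos: [520.6, 219.7, 183.6]
orientation: [-2.062, -2.37, 0.0]
ft_force: [0.5, -0.3, 0.1]
width: 34.8
```

```bash
python3 - <<'E'
from co import *
o,R=go(520.5,219.8,183.9,0.139)
s=imaging.get_image("side")[:,:,::-1].copy()
cv2.imwrite("pics/s14.png",s)
p=o['ee_pos']
co("s14c",s,(p[0],p[1],184+53),.139,(528.6,223,204),roi=(190,155,260,275),k=5)
E
```

```text
t 19.15 pos [520.6 219.7 183.6] ytool 0.139 zaxis [-1.e-04  0.e+00 -1.e+00] F [ 0.49 -0.26  0.06] M [-0.06 -0.08 -0.03] w 34.8
shift tool mm [ 0.1 -0.1 -0.3] turn tool z -0.0001
```

View pics/s14c.png

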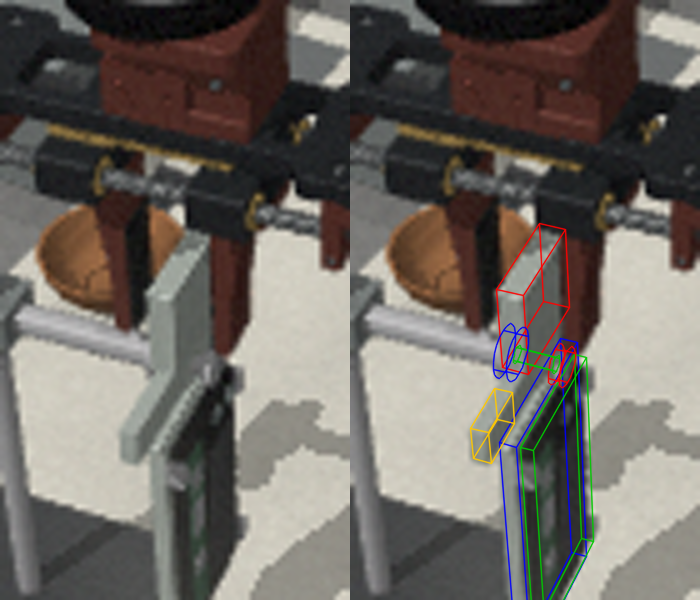

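Emit:
carry_out(
  rows=[
    [[0,0,-0.003],[0,0,0],0.6],
    [[0,0,-0.006],[0,0,0],0.6],
    [[0,0,-0.01],[0,0,0],0.6],
    [[0,0,-0.015],[0,0,0],0.6],
    [[0,0,-0.02],[0,0,0],0.6],
    [[0,0,-0.025],[0,0,0],0.6],
    [[0,0,-0.03],[0,0,0],0.6],
    [[0,0,-0.03],[0,0,0],0.6],
    [[0,0,-0.02],[0,0,0],0.6],
    [[0,0,0],[0,0,0],0.6],
  ],
)

```text
t: 20.03
ee_pos: [522.9, 220.7, 348.9]
orientation: [2.059, 2.367, 0.013]
ft_force: [0.8, 0.9, 0.2]
width: 35.3
```

```bash
python3 - <<'E'
from co import *
o,R=go(520.5,219.8,183.9,0.139)
s=imaging.get_image("side")[:,:,::-1].copy()
cv2.imwrite("pics/s15.png",s)
co("s15c",s,(520.6,219.8,184+53),.139,(528.6,223,204),roi=(190,155,260,275),k=5)
E
```

```text
t 20.0333 pos [522.9 220.7 348.9] ytool 0.139 zaxis [ 0.0089  0.0036 -1.    ] F [0.76 0.9  0.21] M [-0.02 -0.09 -0.  ] w 35.3
shift tool mm [ -1.  -4. 165.] turn tool z 0.0
```

View pics/s15c.png

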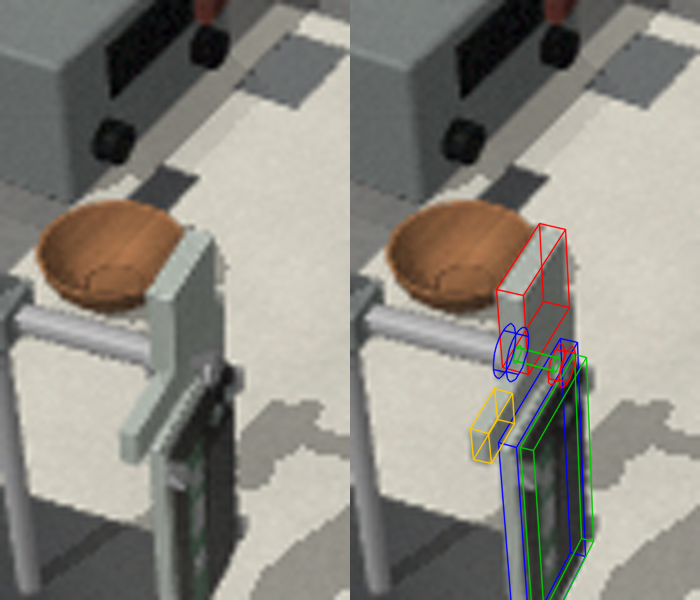

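View pics/s15.png

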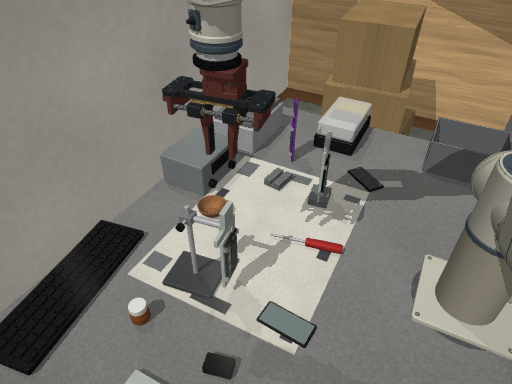

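Emit:
carry_out(
  rows=[
    [[-0.02,0,-0.01],[0,0,0],0.6],
    [[-0.04,0,0],[0,0,0],0.6],
    [[-0.04,0,0],[0,0,0],0.6],
    [[-0.04,0,0],[0,0,0],0.6],
    [[-0.04,0,0],[0,0,0],0.6],
    [[-0.04,0,0],[0,0,0],0.6],
    [[-0.02,0,0],[0,0,0],0.6],
    [[0,0,0],[0,0,0],0.6],
    [[0,0,0],[0,0,0],0.6],
  ],
)

```text
t: 20.83
ee_pos: [553.2, -18.7, 351.4]
orientation: [-2.064, -2.366, 0.002]
ft_force: [-1.4, -0.7, 0.5]
width: 35.1
```

```bash
python3 - <<'E'
from co import *
s=imaging.get_image("side")[:,:,::-1].copy();t=imaging.get_image("top")[:,:,::-1].copy()
cv2.imwrite("pics/s16.png",s);cv2.imwrite("pics/t16.png",t)
a=cv2.imread("pics/s15.png");d=cv2.absdiff(a,s)[195:300,205:250].max(2);print("diff carrier",d.max(),d.mean())
z=cv2.resize(t[130:230,145:245],None,fx=6,fy=6,interpolation=cv2.INTER_CUBIC);cv2.imwrite("pics/t16z.png",z)
print(readout.get_obs()['ft_force'],readout.get_obs()['ee_pos'],readout.get_obs()['t'])
E
```

```text
diff carrier 17 8.338201058201058
[-0.49447233  1.00756236  0.0898953 ] [553.33686796 -17.11067798 351.86791619] 20.9333
```

View pics/t16z.png

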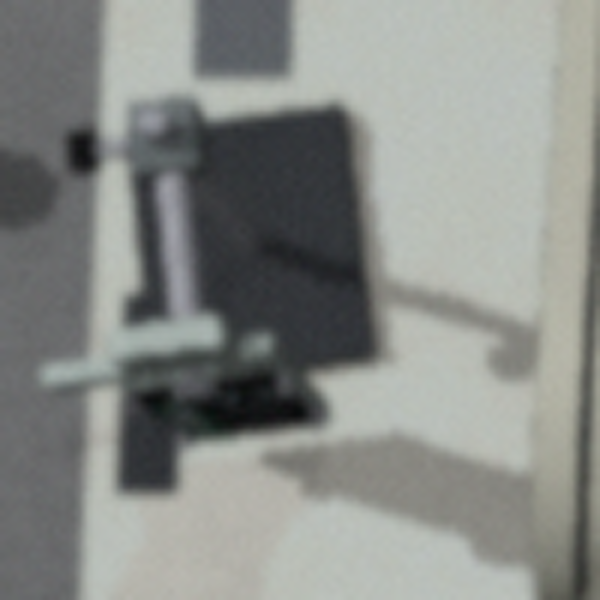

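The carrier hangs still, upright and square to the pin. The small image difference (max 17) is a lighting and noise change only, so I am handing in.

```bash
python3 -c "
from workcell import close_job
print(close_job())"
```

```text
the job is handed in; nothing more can be done
None
```

The slotted carrier now hangs upright by itself on the headed pin, phone towards the robot. I handed in the job at about 21 s of the 56 s allowed.

- **Getting it there:** I gripped the tab, drew the carrier straight up out of its dock, and laid the lip on the pin by feel at TCP z about 194.2 mm. I lifted it 1.8 mm clear and slid it along until the slot's closed end touched the pin, with about 6 N. Then I backed off 4 mm to centre the notch and lowered it.
- **Seating:** The pin met the seat at z about 183.9 mm. That is 10.3 mm below the lip contact, as the given sizes require. The force rose with almost no sideways part. I relieved the load, opened the fingers and withdrew upwards.
- **Last checks:** After release the wrist force was about 0. The side pictures before and after backing away show the carrier upright, with no visible movement. The top picture shows it square to the pin. I saw nothing else moved in the side picture taken after release. The largest force seen in the readings was about 9 N.
- **What disagreed:** In the side picture the fingertips stood about 36 mm higher than the reported TCP. I worked from the pictures and from relative readings instead, and the contact heights agreed with that. The camera points scattered by 1 to 2 pixels, so I took the final fit from contact.
- **Not checked:** The arm hid the carrier from the top camera while I was placing it. That placing was watched from the side view only.

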